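# Sort out the swapped saucers

## Robot

A 6-joint arm with a two-finger parallel gripper is mounted at the origin on a cart in front of the work surface, level with it; the furniture and walls round the work are solid. World frame = base frame: x ahead of the robot, y to its left, z up, the work surface at z = 0. Lengths are in m, angles in rad, forces in N, time in s.
With the tool pointing down it reaches from about 0.35 to 0.975 m from the base axis. Payload 7.1 kg.
Tool frame: the origin (TCP) lies at the very end of the fingers, on their centre line; the grasp point (between the pads) lies 19 mm behind it; z points along the fingers, y is the line along which they close (so a half turn about z gives the same grasp; the last joint's range is limited). The gripper opens to 88 mm and grips with 3 to 60 N. Pads are 20 mm wide; open, the fingers measure 115 mm over their backs; the gripper's body (75 mm by 178 mm) begins 61 mm behind the grasp point.
Start: joints at [1.168, 0.423, 1.63, -0, 1.089, -0.019], TCP at [0.234, 0.58, 0.198] pointing down, gripper open.
Joint ranges: [-3, 3], [-0.9, 2.11], [0.09, 2.58], [-1.31, 4.45], [0.11, 2.69], [-2.54, 2.54]. Speed limits (rad/s): [2.39, 2.39, 3.01, 3.14, 3.14, 3.14].

## Interface

Orientations are given as a rotation vector (axis times angle).
In Python, from station import telemetry, optics, job gives the robot as it stands.
- The arm moves only by the tool servo_tool, never from a script. Its argument "moves" is one flat list of numbers, 5 for each row, row after row: the opening, from 0 (shut) to 1 (fully open), then the shift along the tool's x, y, z scaled (see below), then the turn about the tool's z scaled (see below). In form: [claw, tx, ty, tz, turn, claw, tx, ty, tz, turn, ...]. A call has 1 to 5 rows; each row shifts and turns the commanded pose from where the row before left it, along the tool's axes as they then stand; what a row does not reach is not made up. The controller multiplies each number of a shift by 2.5 cm and each number of a turn by 360 degrees. A row lasts 1/10 s, in which the tool goes at most 50 mm and 8.59 degrees, less where a joint would pass 70% of its speed; a pose out of reach is approached as far as the arm can. A call with a number of a shift or a turn outside -1 to 1 is refused whole. A call with a gripper value outside its range is refused whole. The fingers move at their own pace and stop on an object; the grip force is fixed at half the most. Time passes only in rows, so rows that do not move let the fingers close. It gives the time, the measured TCP pose, the force, the opening and the grip force at its end, in the units of the state.
- telemetry.get_obs(): the state, without advancing time (a new reading comes with each control period).
- optics.snapshot(name): name is "scene" or "side" or "wrist"; returns the picture (384x512x3 uint8, red, green, blue); there is no depth.
- optics.camera_info(name): a dict with "vfov" (degrees; the focal length in pixels is half the picture's height over the tangent of half this angle, whatever the lens; pixels are square), "cx", "cy" (the principal point, pixels), "k1" (the pictures are not rectified: a ray, as slopes to the right and down, at radius r is drawn at 1 + k1 r^2 times it, then the intrinsics apply), "R" (3x3) and "t" (3): a world point X has camera coordinates R X + t. Camera axes: x right, y down, z forward; pixel columns grow to the right and rows downward; lengths in m; the calibration is good to about 2 mm. A picture is of the moment at which its call begins: read the wrist's pose just before it. camera_info takes no time and is no camera call; for the wrist camera it gives the pose at the moment of the call.
- job.hand_in(): hands the job in; it is judged then, once.
Trained networks look in the newest picture that a camera, given by its name, has taken for a name from the list of things; names that differ only in an ending like _2 or _b are one class to them, and where a whole thing is asked for, a point or a joint stands for the part that bears it (a point fixed in the world has none). Each returns a list of dicts, best first, with "p" (0 to 1); they miss things now and then, are a little off and sometimes report something else, mostly with a low value. They report only what shows in the picture. A call takes as long as a camera call. They do not tell look-alikes from the thing itself.
- optics.trace(camera, thing): "region" (384x512 bool, what is visible of it) and "rect" ([left, top, width, height] in pixels, round what is visible of it).
- optics.pinpoint(camera, thing): "centre" ([column, row] in pixels: a listed point, or the origin of a listed thing).
The state is a dict: "t": time; "joint_pos": joint angles; "qvel": joint speeds; "joint_efforts": joint torques, N m; "tool_pos": TCP position; "tcp_rot": TCP orientation; "force": force on the tool from outside, world axes, zero at the start; "wrist_torque": the same for the moment, N m; "grip_width": finger opening in m; "grasp_force": force on a finger pad.
Only numpy, scipy, OpenCV 4.12 (cv2) and the standard library are available. Lean on these libraries where they do the work, as an engineer would, in place of code of your own. Each camera call takes 0.05 s, during which the arm holds its last target. There are 200 camera calls.

## Task

The lemon, the garlic, the onion and the red-capped spice jar have got onto each other's saucers. Set each one down in the middle of its own saucer (lemon on yellow, garlic on white, onion on purple, spice jar on red), one to a saucer and the same way up as it is now, parking things on the empty cork mat on the way where you need to. Leave the food tin where it is, and do not tip the spice jar over.

Things in the scene. Friction and masses are not known exactly. Their poses are not given: they have to be found in the camera images.
- lemon: yellow lemon, 72 (its x) x 57 (its y) x 58 mm high, lying on its side. Origin at the centre of its underside, z up; its long axis is its x. Grip it across y, about half-way up.
- garlic: pale pinkish-white garlic bulb, about 56 mm across and 56 mm high to the tip, standing on its root end. Origin at the centre of its underside, z up. Grip it about half-way up.
- onion: dark purple-red onion, 64 (its x) x 67 (its y) mm and 71 mm high to the tip, standing on its root end. Origin at the centre of its underside, z up. Grip it about half-way up.
- spice_jar: small spice jar with a bright red cap and a green label, 45 mm across, 106 mm high, standing upright. Origin at the centre of its underside, z up. Its body is 42 mm across below z = 85 mm.
- yellow_saucer: yellow glazed round saucer for the lemon: 116 mm across the rim, rim top 11 mm above the worktop, flat inner floor at z = 5 mm and about 90 mm across. Fixed to the worktop. Origin at the centre of its underside (worktop level).
- white_saucer: white glazed round saucer for the garlic: 116 mm across the rim, rim top 11 mm above the worktop, flat inner floor at z = 5 mm and about 90 mm across. Fixed to the worktop. Origin at the centre of its underside (worktop level).
- purple_saucer: dark purple glazed round saucer for the onion: 116 mm across the rim, rim top 11 mm above the worktop, flat inner floor at z = 5 mm and about 90 mm across. Fixed to the worktop. Origin at the centre of its underside (worktop level).
- red_saucer: red glazed round saucer for the spice jar: 116 mm across the rim, rim top 11 mm above the worktop, flat inner floor at z = 5 mm and about 90 mm across. Fixed to the worktop. Origin at the centre of its underside (worktop level).
- cork_mat: empty round brown cork mat, 100 mm across and 4 mm thick, fixed to the worktop; the free spot. Origin at the centre of its underside.
- tin: low round food tin, 86 mm across, 40 mm high, loose; a bystander that stays where it is. Origin at the centre of its underside.
Mind the look-alikes: they are no part of the job. Of the things that look like the spice_jar, the smaller one is meant. There is more than one size of the lemon; the job needs the smaller.

How it is judged:
By the outcome, as a careful person would: the job done as asked, in the order asked, and still so for the second after the job is handed in, with the robot touching nothing.
It also fails if it takes over 138 s, if anything falls off the work surface, if the arm or the gripper's body presses on something with over 40 N, if the wrist force passes 120 N, or if a joint passes its speed limit or range.

## Working session

There is one attempt and no reset: what is moved stays moved. The work goes in short steps, Python scripts to look and compute and a tool call to move; the robot and the scene stay as the last step left them, time stands still between calls to the robot, and variables do not carry over. Pictures are saved under pics/ and viewed, at most 14 in all, crops included, and the job is handed in when it is done.

Besides the shell and the picture viewer there is one more tool, called after "Call:" as a command line: name --argument value ..., lists and objects as JSON in quotes. servo_tool: Moves the arm, as the interface text tells. Shifts and turns lie within -1 to 1; 1 stands for 2.5 cm of shift or 360 degrees of turn. Its arguments: {"type":"object","properties":{"moves":{"type":"array","items":{"type":"number"}}},"required":["moves"]}

```bash
mkdir -p pics; ls
cat > h.py <<'E'
import numpy as np, cv2
from station import telemetry, optics, job
def K(ci,h=384):
    f=h/2/np.tan(np.radians(ci["vfov"])/2); return f
def ray(name,px,ci=None):
    ci=ci or optics.camera_info(name); f=K(ci)
    d=np.array([(px[0]-ci["cx"])/f,(px[1]-ci["cy"])/f]); u=d.copy()
    for _ in range(30): u=d/(1+ci["k1"]*(u@u))
    R=np.array(ci["R"]);t=np.array(ci["t"])
    return -R.T@t, R.T@np.array([u[0],u[1],1.])
def at_z(name,px,z,ci=None):
    o,d=ray(name,px,ci); return o+d*(z-o[2])/d[2]
def proj(name,X,ci=None):
    ci=ci or optics.camera_info(name); f=K(ci)
    c=np.array(ci["R"])@np.array(X,float)+np.array(ci["t"]); u=c[:2]/c[2]
    u=u*(1+ci["k1"]*(u@u)); return u*f+[ci["cx"],ci["cy"]]
def snap(name,fn,s=1.5):
    im=optics.snapshot(name); cv2.imwrite("pics/"+fn,cv2.resize(im[:,:,::-1],None,fx=s,fy=s)); return im
E
python3 - <<'E'
from h import *
for n in("scene","side"):
    snap(n,n+"0.png",1.55)
    ci=optics.camera_info(n); print(n,{k:np.round(v,3).tolist() for k,v in ci.items()})
    for t in "lemon garlic onion spice_jar yellow_saucer white_saucer purple_saucer red_saucer cork_mat tin".split():
        for r in optics.pinpoint(n,t)[:4]:
            c=r["centre"]; print(t,round(r["p"],2),np.round(c,1),np.round(at_z(n,c,0.0),3)[:2])
print(telemetry.get_obs())
E
```

```text
pics
scene {'vfov': 46.808, 'cx': 261.955, 'cy': 190.252, 'k1': 0.06, 'R': [[0.516, -0.856, 0.02], [-0.337, -0.224, -0.915], [0.788, 0.465, -0.404]], 't': [-0.328, 0.196, 0.853]}
lemon 0.9 [336.4 208. ] [ 0.608 -0.255]
lemon 0.6 [376.6 258.7] [ 0.418 -0.427]
lemon 0.52 [337.5 210.2] [ 0.597 -0.262]
garlic 0.78 [287.9 190.1] [ 0.641 -0.087]
garlic 0.71 [286.6 194.1] [ 0.614 -0.097]
onion 0.61 [314.8 235.3] [ 0.438 -0.269]
spice_jar 0.91 [238.3 204.2] [ 0.48  -0.018]
yellow_saucer 0.98 [240.5 211. ] [ 0.449 -0.046]
white_saucer 0.59 [319.4 238. ] [ 0.432 -0.283]
purple_saucer 0.72 [287.4 193.3] [ 0.62  -0.097]
red_saucer 0.93 [333.9 209.6] [ 0.595 -0.253]
cork_mat 0.67 [196.5 201.3] [0.432 0.089]
cork_mat 0.26 [238.3 208.6] [ 0.457 -0.033]
tin 0.75 [218.1 179.7] [0.592 0.132]
side {'vfov': 51.39, 'cx': 255.503, 'cy': 189.773, 'k1': -0.017, 'R': [[0.955, -0.294, 0.023], [-0.136, -0.509, -0.85], [0.262, 0.809, -0.527]], 't': [-0.516, 0.071, 0.929]}
lemon 0.81 [309.9 241.5] [ 0.592 -0.244]
lemon 0.65 [268.2 322.7] [ 0.431 -0.43 ]
garlic 0.64 [301.2 199.9] [ 0.639 -0.082]
onion 0.93 [248. 
[... 495 characters left out ...]
.9 157.5] [0.635 0.166]
{'t': 1.1, 'joint_pos': array([ 1.16799638e+00,  4.23097913e-01,  1.62991131e+00,  5.29289636e-05,
        1.08860291e+00, -1.89908118e-02]), 'qvel': array([-0.00135198,  0.00116388,  0.00044752, -0.00175892,  0.00120476,
        0.00086232]), 'joint_efforts': array([ 2.75142826e-03, -5.44594145e+01, -2.74048126e+01,  6.44569611e-02,
        1.67926087e-02,  1.00046606e-05]), 'tool_pos': array([0.2339814 , 0.57952378, 0.19797191]), 'tcp_rot': array([-5.99220659e-01, -3.08386531e+00,  1.44937001e-05]), 'force': array([0.99435987, 0.35056821, 0.54004605]), 'wrist_torque': array([0.011806  , 0.0049004 , 0.00853376]), 'grasp_force': 0.0, 'grip_width': 0.08761385526899272}
```

View pics/scene0.png

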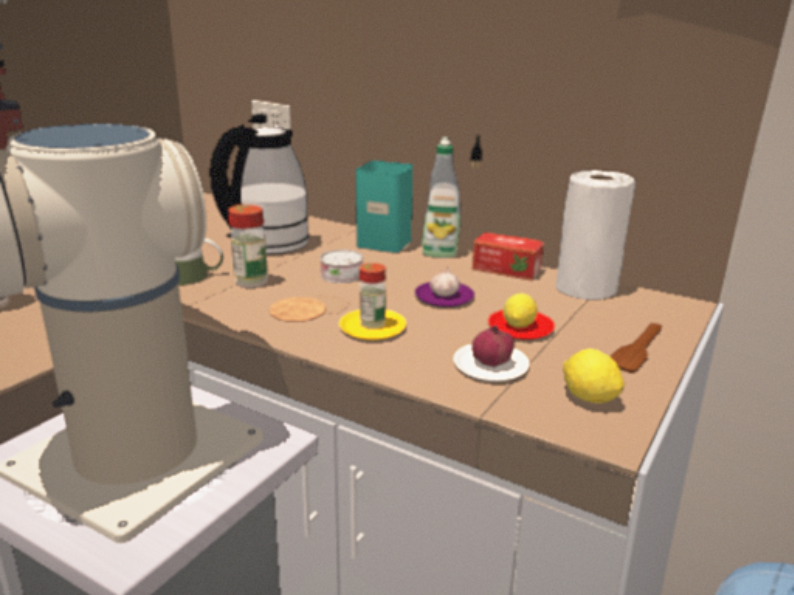

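View pics/side0.png

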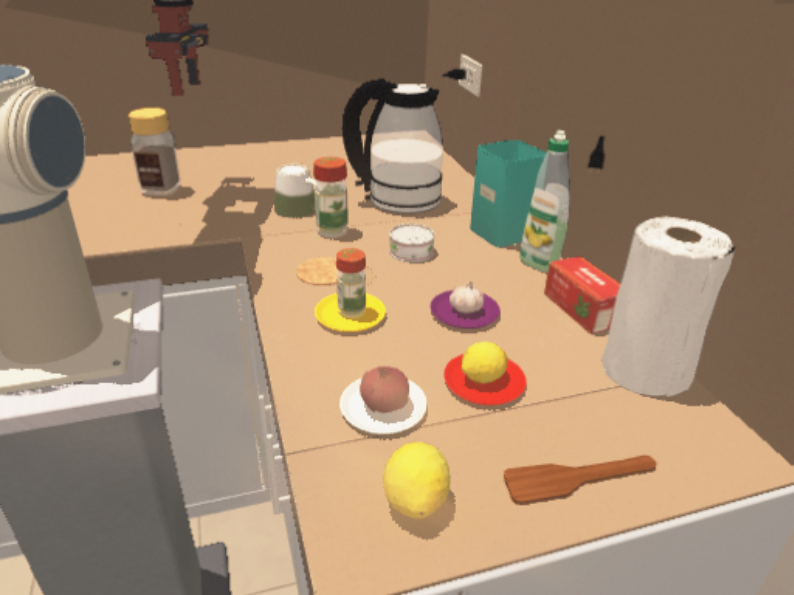

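The scene has two of each look-alike:
- **Spice jar:** the small one is on the yellow saucer at scene px (240,190). The big one is at px (160,158).
- **Lemon:** the small one is on the red saucer at px (336,200). The big one is at px (382,243).

I want the small one in both cases. The other contents are the onion on white (318,224) and the garlic on purple (287,184), so there are two swaps to make. First I'll move to an overview pose and check with the wrist camera.

Call:
servo_tool --moves '[1, -0.5, -0.5, -1, 0, 1, -0.92, -1, -1, 0, 1, -0.92, -1, -1, 0, 1, -0.92, -1, -1, 0, 1, -0.92, -1, -1, 0]'

```text
t: 1.6
tool_pos: [0.2889, 0.4348, 0.324]
tcp_rot: [0.599, 3.084, 0.0]
force: [0.3, 0.3, 0.1]
grip_width: 0.0878
grasp_force: 0.0
```

Call:
servo_tool --moves '[1, -0.92, -1, -1, 0, 1, -0.92, -1, 0, 0, 1, -0.92, -1, 0, 0, 1, -0.92, -1, 0, 0, 1, -0.92, -1, 0, 0]'

```text
t: 2.1
tool_pos: [0.3488, 0.2758, 0.3482]
tcp_rot: [0.599, 3.084, 0.001]
force: [0.6, -0.5, 0.2]
grip_width: 0.0876
grasp_force: 0.0
```

Call:
servo_tool --moves '[1, -0.92, -1, 0, 0, 1, -0.92, -1, 0, 0, 1, -0.92, -1, 0, 0, 1, -0.92, -1, 0, 0, 1, -0.92, -1, 0, 0]'

```text
t: 2.6
tool_pos: [0.4087, 0.1168, 0.3482]
tcp_rot: [0.599, 3.083, 0.0]
force: [0.0, -0.0, 0.3]
grip_width: 0.0877
grasp_force: 0.0
```

Call:
servo_tool --moves '[1, -0.92, -1, 0, 0, 1, -0.92, -1, 0, 0, 1, -0.92, -1, 0, 0, 1, -0.92, -1, 0, 0, 1, -0.92, -1, 0, 0]'

```text
t: 3.1
tool_pos: [0.4685, -0.0423, 0.3482]
tcp_rot: [0.599, 3.083, 0.0]
force: [-0.5, 0.8, -0.5]
grip_width: 0.088
grasp_force: 0.0
```

Call:
servo_tool --moves '[1, -0.92, -1, 0, 0, 1, -0.46, -0.5, 0, 0, 1, 0, 0, 0, 0.0236, 1, 0, 0, 0, 0.0236, 1, 0, 0, 0, 0.0236]'

```text
t: 3.6
tool_pos: [0.486, -0.0883, 0.3479]
tcp_rot: [-1.274, -2.871, -0.0]
force: [-0.1, 0.3, -0.6]
grip_width: 0.0875
grasp_force: 0.0
```

Call:
servo_tool --moves '[1, 0, 0, 0, 0.0236, 1, 0, 0, 0, 0.0236, 1, 0, 0, 0, 0.0236, 1, 0, 0, 0, 0.0236, 1, 0, 0, 0, 0.0236]'

```text
t: 4.1
tool_pos: [0.4861, -0.0879, 0.348]
tcp_rot: [-2.227, -2.216, -0.0]
force: [0.2, 0.4, -0.7]
grip_width: 0.0882
grasp_force: 0.0
```

Run:
```python
from h import *
o=telemetry.get_obs(); ci=optics.camera_info("wrist")
im=snap("wrist","w0.png",1.55)
print(o["tool_pos"],o["tcp_rot"],{k:np.round(v,3).tolist() for k,v in ci.items()})
zs=dict(lemon=.005,garlic=.005,onion=.005,spice_jar=.005,cork_mat=.0,tin=0)
for t in "lemon garlic onion spice_jar yellow_saucer white_saucer purple_saucer red_saucer cork_mat tin".split():
    for r in optics.pinpoint("wrist",t)[:3]:
        c=r["centre"]; print(t,round(r["p"],2),np.round(c,1),np.round(at_z("wrist",c,zs.get(t,0),ci),3)[:2])
```

```text
[ 0.48605104 -0.08793554  0.34800783] [-2.22683643e+00 -2.21565931e+00 -2.30863158e-04] {'vfov': 71.822, 'cx': 262.111, 'cy': 188.491, 'k1': -0.04, 'R': [[1.0, -0.005, 0.0], [-0.005, -0.955, 0.296], [-0.001, -0.296, -0.955]], 't': [-0.486, -0.162, 0.51]}
lemon 0.67 [308.7 225.9] [ 0.587 -0.257]
lemon 0.54 [238.2 293.3] [ 0.426 -0.434]
garlic 0.91 [331.2 148.5] [ 0.624 -0.087]
onion 0.86 [240.3 237.3] [ 0.436 -0.284]
onion 0.71 [242.3 127.4] [ 0.447 -0.045]
spice_jar 0.89 [242.8 126.2] [ 0.448 -0.043]
yellow_saucer 0.71 [242.7 127.6] [ 0.447 -0.046]
white_saucer 0.55 [240.  230.2] [ 0.436 -0.269]
purple_saucer 0.87 [334.9 149.4] [ 0.633 -0.09 ]
red_saucer 0.93 [309.  224.1] [ 0.588 -0.255]
cork_mat 0.82 [231.1  45.8] [0.43  0.102]
tin 0.67 [331.1  22.3] [0.611 0.14 ]
```

View pics/w0.png

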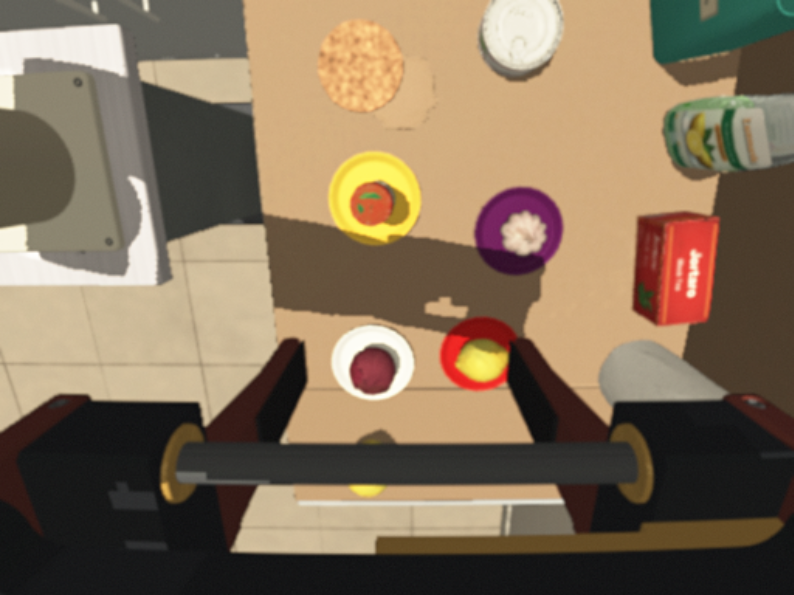

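The wrist view (800 px wide) shows the jar on yellow (373,200), the onion on white (373,368), the garlic on purple (523,232), the lemon on red (482,358) and the cork mat at (360,65). Next I'll refine the centres by fitting circles to the rims and finding the lemon's axis.

```bash
cat >> h.py <<'E'
from scipy.optimize import least_squares
def tr(cam,t):
    L=optics.trace(cam,t); return L
def hullpts(reg,cam,z,ci):
    cs,_=cv2.findContours(reg.astype(np.uint8),cv2.RETR_EXTERNAL,cv2.CHAIN_APPROX_NONE)
    c=max(cs,key=cv2.contourArea); c=cv2.convexHull(c)[:,0,:]
    P=np.array([at_z(cam,p,z,ci)[:2] for p in c.astype(float)])
    # resample along the hull
    Q=np.vstack([P,P[:1]]); s=np.r_[0,np.cumsum(np.linalg.norm(np.diff(Q,axis=0),axis=1))]
    u=np.linspace(0,s[-1],120)[:-1]; return np.c_[np.interp(u,s,Q[:,0]),np.interp(u,s,Q[:,1])]
def circ(P,r):
    f=least_squares(lambda c:np.linalg.norm(P-c,axis=1)-r,P.mean(0),loss="soft_l1",f_scale=.001)
    return f.x,np.median(np.abs(f.fun))
E
python3 - <<'E'
from h import *
for cam in("wrist","scene","side"):
    ci=optics.camera_info(cam); optics.snapshot(cam)
    for t in "yellow_saucer white_saucer purple_saucer red_saucer cork_mat".split():
        L=tr(cam,t)
        if L and L[0]["region"].any():
            z,r=(.011,.058) if t!="cork_mat" else (.004,.05)
            c,e=circ(hullpts(L[0]["region"],cam,z,ci),r); print(cam,t,round(L[0]["p"],2),np.round(c,4),round(e,4))
    if 1:
        for t,z in (("lemon",.034),("garlic",.033),("onion",.040),("spice_jar",.108)):
            if cam!="wrist" and t!="lemon": continue
            for q in tr(cam,t)[:2]:
                P=hullpts(q["region"],cam,z,ci); m,s,a=cv2.minAreaRect((P*1000).astype(np.float32)); print(cam,t,round(q["p"],2),q["rect"],np.round(m,1),np.round(s,1),round(a,1))
E
```

```text
wrist yellow_saucer 0.82 [ 0.4461 -0.0465] 0.0005
wrist white_saucer 0.69 [ 0.4373 -0.2729] 0.0022
wrist purple_saucer 0.56 [ 0.6292 -0.0877] 0.0008
wrist red_saucer 0.98 [ 0.5873 -0.2606] 0.0015
wrist cork_mat 0.7 [0.4323 0.1062] 0.0009
wrist lemon 0.85 [293.5, 218.5, 32.0, 27.8] [ 586.8 -257.7] [58.3 61.9] 62.3
wrist lemon 0.58 [225.4, 283.2, 20.4, 39.4] [ 424.  -478.1] [49.4 14.8] 0.3
wrist garlic 0.63 [322.3, 134.8, 29.9, 29.5] [629.  -86.7] [53.6 51.8] 11.6
wrist onion 0.65 [226.0, 226.6, 29.4, 28.8] [ 438.8 -270.3] [72.2 60.8] 89.6
wrist spice_jar 0.59 [227.5, 114.0, 26.3, 30.3] [450.5 -42.1] [45.2 44.6] 89.6
scene yellow_saucer 0.62 [ 0.4376 -0.0501] 0.0023
scene white_saucer 0.58 [ 0.4348 -0.273 ] 0.0038
scene purple_saucer 0.85 [ 0.6173 -0.0903] 0.0044
scene red_saucer 0.71 [ 0.5809 -0.2648] 0.0057
scene cork_mat 0.7 [0.4291 0.1031] 0.0023
scene lemon 0.94 [366.6, 226.9, 33.9, 30.7] [ 441.  -426.2] [152.9  78.4] 24.4
scene lemon 0.76 [324.9, 190.5, 22.6, 23.7] [ 586.6 -258.7] [137.9  57.8] 21.1
side yellow_saucer 0.61 [ 0.4462 -0.0486] 0.003
side white_saucer 0.9 [ 0.4386 -0.2744] 0.0026
side red_saucer 0.75 [ 0.5893 -0.2616] 0.0013
side cork_mat 0.57 [0.4323 0.1049] 0.0021
side lemon 0.98 [300.4, 220.7, 28.1, 21.8] [ 590.8 -255.5] [93.3 60.8] 67.6
side lemon 0.91 [247.9, 284.2, 45.1, 50.8] [ 432.1 -427. ] [107.1  71.4] 73.8
```

Call:
servo_tool --moves '[1, 0.6, -0.5, 0.5, 0, 1, 0.6, -0.5, 0.8, 0, 1, 0.6, -0.49, 1, 0, 1, 0, 0, 1, 0, 1, 0, 0, 1, 0]'

```text
t: 6.35
tool_pos: [0.4487, -0.0431, 0.2399]
tcp_rot: [2.219, 2.223, 0.001]
force: [0.6, -0.3, -0.3]
grip_width: 0.0881
grasp_force: 0.0
```

Call:
servo_tool --moves '[1, 0, 0, 1, 0, 1, 0, 0, 1, 0, 1, 0, 0, 1, 0, 1, 0, 0, 1, 0, 1, 0, 0, 1, 0]'

```text
t: 6.85
tool_pos: [0.4491, -0.0435, 0.1147]
tcp_rot: [2.22, 2.222, 0.001]
force: [0.2, -0.4, -0.5]
grip_width: 0.0878
grasp_force: 0.0
```

Call:
servo_tool --moves '[1, 0, 0, 1, 0, 1, 0, 0, 1, 0, 1, 0, 0, 0.6, 0, 1, 0, 0, 0, 0, 0, 0, 0, 0, 0]'

```text
t: 7.35
tool_pos: [0.4491, -0.0436, 0.0506]
tcp_rot: [-2.22, -2.222, 0.0]
force: [-0.0, 0.2, 0.1]
grip_width: 0.0832
grasp_force: 0.0
```

Call:
servo_tool --moves '[0, 0, 0, 0, 0, 0, 0, 0, 0, 0, 0, 0, 0, 0, 0, 0, 0, 0, 0, 0, 0, 0, 0, 0, 0]'

```text
t: 7.85
tool_pos: [0.4491, -0.0436, 0.0508]
tcp_rot: [2.22, 2.222, 0.001]
force: [0.5, -0.8, 2.1]
grip_width: 0.0444
grasp_force: 30.0
```

Call:
servo_tool --moves '[0, 0, 0, -0.5, 0, 0, 0, 0, -1, 0, 0, 0.5, -0.1, -0.5, 0, 0, 0.9, -0.1, 0, 0, 0, 0.9, -0.1, 0, 0]'

```text
t: 8.35
tool_pos: [0.4413, 0.015, 0.101]
tcp_rot: [2.221, 2.22, 0.002]
force: [-0.2, 0.1, -1.8]
grip_width: 0.0441
grasp_force: 30.0
```

Call:
servo_tool --moves '[0, 0.9, -0.1, 0, 0, 0, 0.9, -0.1, 0, 0, 0, 0.9, -0.1, 0, 0, 0, 0.66, -0.08, 0, 0, 0, 0.3, 0, 0, 0]'

```text
t: 8.85
tool_pos: [0.431, 0.1071, 0.1004]
tcp_rot: [-2.219, -2.224, 0.0]
force: [0.5, 0.4, -1.0]
grip_width: 0.0442
grasp_force: 30.0
```

Call:
servo_tool --moves '[0, 0, 0, 0.4, 0, 0, 0, 0, 0.7, 0, 0, 0, 0, 0.5, 0, 0, 0, 0, 0.35, 0, 0, 0, 0, 0.05, 0]'

```text
t: 9.35
tool_pos: [0.431, 0.1048, 0.0492]
tcp_rot: [-2.221, -2.221, 0.003]
force: [0.6, -0.3, 0.1]
grip_width: 0.044
grasp_force: 30.0
```

Call:
servo_tool --moves '[0, 0, 0, 0, 0, 1, 0, 0, 0, 0, 1, 0, 0, 0, 0, 1, 0, 0, 0, 0, 1, 0, 0, 0, 0]'

```text
t: 9.85
tool_pos: [0.4321, 0.1055, 0.0508]
tcp_rot: [2.22, 2.222, 0.001]
force: [0.3, -0.5, -0.5]
grip_width: 0.0726
grasp_force: 0.0
```

Call:
servo_tool --moves '[1, 0, 0, -0.6, 0, 1, 0, 0, -1, 0, 1, 0, 0, -1, 0, 1, 0, 0, -1, 0, 1, -0.4, 0.2, -1, 0]'

```text
t: 10.35
tool_pos: [0.4363, 0.0959, 0.1666]
tcp_rot: [-2.219, -2.223, -0.0]
force: [-0.0, 0.1, -0.4]
grip_width: 0.0881
grasp_force: 0.0
```

Call:
servo_tool --moves '[1, -1, 0.53, -1, 0, 1, -1, 0.53, -0.4, 0, 1, -1, 0.53, 0, 0, 1, -1, 0.53, 0, 0, 1, -1, 0.53, 0, 0]'

```text
t: 10.85
tool_pos: [0.5036, -0.0305, 0.2009]
tcp_rot: [2.22, 2.222, 0.001]
force: [0.7, -0.5, 0.3]
grip_width: 0.0876
grasp_force: 0.0
```

Call:
servo_tool --moves '[1, -1, 0.53, 0, 0, 1, -1, 0.53, 0, 0, 1, -1, 0.53, 0, 0, 1, -1, 0.53, 0, 0, 1, -1, 0.53, 0, 0]'

```text
t: 11.35
tool_pos: [0.5698, -0.1555, 0.2005]
tcp_rot: [-2.221, -2.222, 0.0]
force: [0.1, 0.0, 0.1]
grip_width: 0.0877
grasp_force: 0.0
```

Call:
servo_tool --moves '[1, -1, 0.53, 0, 0, 1, -0.44, 0.2, 0, 0, 1, 0, 0, 0, 0]'

```text
t: 11.65
tool_pos: [0.5879, -0.1914, 0.2002]
tcp_rot: [-2.222, -2.22, 0.0]
force: [0.5, -0.2, 0.6]
grip_width: 0.0882
grasp_force: 0.0
```

Run:
```python
from h import *
ci=optics.camera_info("wrist"); print(telemetry.get_obs()["tool_pos"])
im=snap("wrist","w1.png",1.5)
for t,z in (("lemon",.034),("onion",.040),("garlic",.033)):
    for q in tr("wrist",t)[:2]:
        P=hullpts(q["region"],"wrist",z,ci); m,s,a=cv2.minAreaRect((P*1000).astype(np.float32)); e=cv2.fitEllipse((P*1000).astype(np.float32)); print(t,round(q["p"],2),q["rect"],np.round(m,1),np.round(s,1),round(a,1),np.round(np.hstack(e),1))
for t in "lemon red_saucer onion white_saucer garlic purple_saucer".split():
    for r in optics.pinpoint("wrist",t)[:2]: print(t,round(r["p"],2),np.round(r["centre"],1),np.round(at_z("wrist",r["centre"],.0 if "sau" in t else .005,ci)[:2],4))
for t in "white_saucer red_saucer purple_saucer".split():
    L=tr("wrist",t)
    if L: c,e=circ(hullpts(L[0]["region"],"wrist",.011,ci),.058); print(t,round(L[0]["p"],2),np.round(c,4),round(e,4))
```

```text
[ 0.58789628 -0.19135768  0.20023961]
lemon 0.63 [237.7, 193.4, 43.1, 40.4] [ 585.7 -257.9] [61.3 61.4] 59.4 [ 586.3 -257.9   58.9   66.6  100.2]
onion 0.6 [138.2, 204.8, 46.7, 40.1] [ 434.2 -268.3] [75.7 52.7] 53.6 [ 436.4 -269.6   54.4   77.2  144.3]
onion 0.17 [109.8, 5.6, 87.1, 96.2] [456.4 -51.3] [104.5 104.2] 42.7 [456.4 -51.4 104.3 105.2 159.7]
garlic 0.81 [271.7, 66.8, 46.8, 44.3] [630.1 -88. ] [50.5 52.9] 60.4 [630.1 -88.   51.   53.9  46. ]
lemon 0.73 [262.2 207.8] [ 0.5875 -0.2597]
lemon 0.69 [260.6 205.3] [ 0.585  -0.2556]
red_saucer 0.91 [260.  205.2] [ 0.5841 -0.2573]
onion 0.76 [166.9 222.7] [ 0.4366 -0.285 ]
white_saucer 0.9 [167.5 213.1] [ 0.4374 -0.2707]
garlic 0.7 [293.   87.2] [ 0.6294 -0.0843]
white_saucer 0.96 [ 0.4366 -0.2724] 0.0015
red_saucer 0.84 [ 0.5886 -0.2607] 0.0006
purple_saucer 0.79 [ 0.629  -0.0881] 0.0012
```

View pics/w1.png

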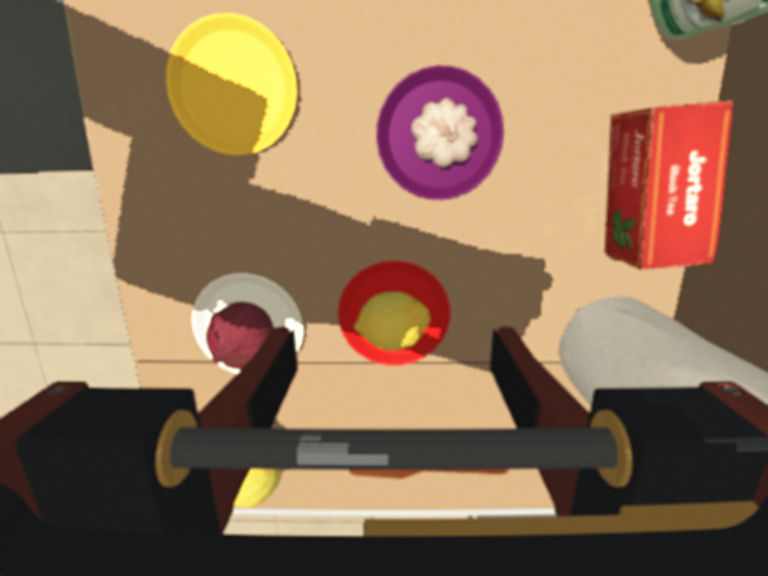

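Run:
```python
from h import *
ci=optics.camera_info("wrist")
im=optics.snapshot("wrist")
hsv=cv2.cvtColor(im,cv2.COLOR_RGB2HSV)
m=((hsv[...,0]>19)&(hsv[...,0]<40)&(hsv[...,1]>130)).astype(np.uint8)
lm=m.copy(); lm[:185]=0; lm[245:]=0; lm[:,:225]=0; lm[:,300:]=0
n,lab,st,ce=cv2.connectedComponentsWithStats(lm); k=1+np.argmax(st[1:,4]); reg=lab==k; print(st[k],ce[k])
P=hullpts(reg,"wrist",.034,ci); P=(P*1000).astype(np.float32)
print([np.round(np.hstack(f(P)),1) for f in(cv2.minAreaRect,cv2.fitEllipse)])
ys,xs=np.nonzero(reg); W=np.array([at_z("wrist",p,.034,ci)[:2] for p in zip(xs.astype(float),ys)])
C=np.cov(W.T); w,v=np.linalg.eigh(C); print(W.mean(0),np.sqrt(w)*4,np.degrees(np.arctan2(v[1,1],v[0,1])))
ym=m.copy(); ym[130:]=0; ym[:,:100]=0; ym[:,205:]=0
print("yellow",circ(hullpts(ym,"wrist",.011,ci),.058))
ov=im.copy(); ov[reg]=[0,0,255]; cv2.imwrite("pics/l.png",cv2.resize(np.hstack([im,ov])[170:260].reshape(90,2,512,3)[:,:,200:330].reshape(90,260,3)[:,:,::-1],None,fx=3,fy=3,interpolation=0))
```

```text
[ 237  195   49   38 1333] [261.33533383 213.92648162]
[array([ 586.3, -257.6,   58.3,   61. ,   62.3]), array([ 586.2, -257.5,   57. ,   66.2,   95. ])]
[ 0.58623943 -0.2570528 ] [0.05772237 0.06635808] -174.2203057267091
yellow (array([ 0.44559471, -0.04708541]), np.float64(0.00047172603894320153))
```

View pics/l.png

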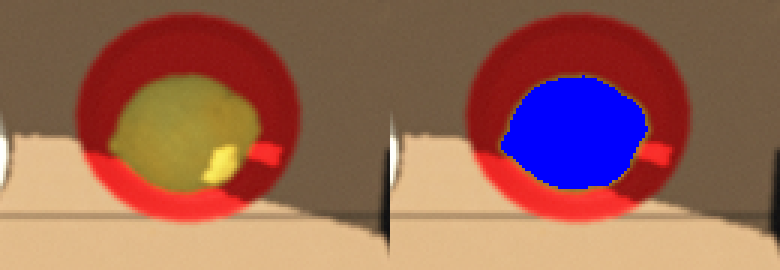

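Call:
servo_tool --moves '[1, -0.9, -0.02, 0, 0, 1, -0.9, -0.02, 0, 0, 1, -0.84, -0.02, 0, 0, 1, 0, 0, 0, 0.02306, 1, 0, 0, 0, 0.02306]'

```text
t: 12.85
tool_pos: [0.5861, -0.2573, 0.2003]
tcp_rot: [-2.525, -1.869, 0.0]
force: [0.1, 1.5, -0.9]
grip_width: 0.0879
grasp_force: 0.0
```

Call:
servo_tool --moves '[1, 0, 0, 0, 0.02306, 1, 0, 0, 0, 0.02306, 1, 0, 0, 0, 0.02306, 1, 0, 0, 0, 0.02306, 1, 0, 0, 0, 0.02306]'

```text
t: 13.35
tool_pos: [0.5863, -0.2565, 0.2004]
tcp_rot: [-3.023, -0.855, 0.0]
force: [0.4, -0.5, 0.1]
grip_width: 0.0877
grasp_force: 0.0
```

Call:
servo_tool --moves '[1, 0, 0, 0, 0.02306, 1, 0, 0, 0.5, 0.02306, 1, 0, 0, 0.5, 0.02306, 1, 0, 0, 1, 0, 1, 0, 0, 1, 0]'

```text
t: 13.85
tool_pos: [0.5867, -0.2567, 0.1252]
tcp_rot: [3.135, 0.192, 0.002]
force: [-0.6, 0.4, -0.5]
grip_width: 0.0879
grasp_force: 0.0
```

Run:
```python
from h import *
from scipy.spatial.transform import Rotation as R
o=telemetry.get_obs(); r=R.from_rotvec(o["tcp_rot"]).as_matrix()
print(o["tool_pos"],np.degrees(np.arctan2(r[1],r[0])),o["joint_pos"])
```

```text
[ 0.58671868 -0.25668556  0.12521976] [  7.0068188  -82.99323159 -25.00425224] [-4.30983847e-01  5.29471615e-01  1.64434473e+00 -9.21789250e-06
  9.66377604e-01  1.01752609e+00]
```

Call:
servo_tool --moves '[1, 0, 0, 1, 0, 1, 0, 0, 1, 0, 1, 0, 0, 1, 0, 1, 0, 0, 0.8, 0, 1, 0, 0, 0.49, 0]'

```text
t: 14.35
tool_pos: [0.5855, -0.2561, 0.0164]
tcp_rot: [-3.135, -0.192, 0.003]
force: [0.9, -0.0, -0.2]
grip_width: 0.0876
grasp_force: 0.0
```

Call:
servo_tool --moves '[1, 0, 0, 0, 0, 0, 0, 0, 0, 0, 0, 0, 0, 0, 0, 0, 0, 0, 0, 0, 0, 0, 0, 0, 0]'

```text
t: 14.85
tool_pos: [0.5869, -0.2567, 0.0191]
tcp_rot: [3.135, 0.192, 0.002]
force: [-0.2, 0.8, 0.2]
grip_width: 0.0594
grasp_force: 0.0
```

Call:
servo_tool --moves '[0, 0, 0, 0, 0, 0, 0, 0, 0, 0, 0, 0, 0, -0.3, 0, 0, 0, 0, -0.7, 0, 0, 0, 0, -1, 0]'

```text
t: 15.35
tool_pos: [0.5854, -0.2561, 0.0685]
tcp_rot: [-3.135, -0.193, 0.003]
force: [0.5, -0.2, -0.5]
grip_width: 0.05
grasp_force: 28.8
```

Call:
servo_tool --moves '[0, -0.2, -0.4, -0.4, 0, 0, -0.5, -1, 0, 0, 0, -0.5, -1, 0, 0, 0, -0.5, -1, 0, 0, 0, -0.5, -1, 0, 0]'

```text
t: 15.85
tool_pos: [0.517, -0.1527, 0.0788]
tcp_rot: [3.136, 0.192, 0.0]
force: [-0.3, 0.2, -1.7]
grip_width: 0.0497
grasp_force: 28.8
```

Call:
servo_tool --moves '[0, -0.5, -1, 0, 0, 0, -0.5, -1, 0, 0, 0, -0.5, -1, 0, 0, 0, -0.5, -1, 0, 0, 0, -0.36, -0.6, 0, 0]'

```text
t: 16.35
tool_pos: [0.4438, -0.0455, 0.0786]
tcp_rot: [-3.135, -0.194, 0.001]
force: [0.4, -0.2, -1.2]
grip_width: 0.0501
grasp_force: 28.8
```

Call:
servo_tool --moves '[0, 0, 0, 0, 0, 0, 0, 0, 0, 0]'

```text
t: 16.55
tool_pos: [0.4463, -0.0471, 0.0787]
tcp_rot: [3.135, 0.194, 0.002]
force: [0.8, -0.3, -1.2]
grip_width: 0.0503
grasp_force: 28.8
```

Run:
```python
from h import *
o=telemetry.get_obs(); print(o["tool_pos"],o["joint_pos"],o["grip_width"])
ci=optics.camera_info("wrist"); im=optics.snapshot("wrist"); cv2.imwrite("pics/w2.png",im[:,:,::-1])
```

```text
[ 0.44632649 -0.04713076  0.07868419] [-1.31616918e-01  3.67101768e-01  2.09113723e+00 -2.29991185e-04
  6.81912352e-01  1.31577915e+00] 0.05025401852337912
```

View pics/w2.png

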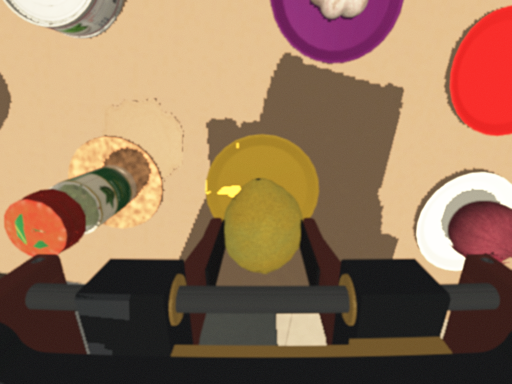

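Run:
```python
from h import *
ci=optics.camera_info("wrist"); p=telemetry.get_obs()["tool_pos"]+[0,0,.017]
for dx in (-.036,0,.036): print(proj("wrist",p+np.array([.9925,.122,0])*dx,ci))
for dy in (-.0285,.0285): print(proj("wrist",p+np.array([.122,-.9925,0])*dy,ci))
```

```text
[262.0330607  270.48695091]
[262.06323143 226.58208988]
[262.09727495 177.12252842]
[221.67267358 226.53356133]
[302.44353284 226.56028631]
```

The held lemon spans rows 178–272 and columns 222–302, so it is centred in the grip (predicted 177–270 and 222–302). Lowering it onto yellow.

Call:
servo_tool --moves '[0, 0, 0, 0.5, 0, 0, 0, 0, 0.8, 0, 0, 0, 0, 0.6, 0, 0, 0, 0, 0.35, 0, 0, 0, 0, 0.12, 0]'

```text
t: 17.1
tool_pos: [0.4458, -0.0477, 0.0184]
tcp_rot: [-3.136, -0.191, 0.001]
force: [-6.3, -1.7, 32.5]
grip_width: 0.0499
grasp_force: 33.1
```

Call:
servo_tool --moves '[0, 0, 0, 0, 0, 0, 0, 0, 0, 0, 1, 0, 0, 0, 0, 1, 0, 0, 0, 0, 1, 0, 0, 0, 0]'

```text
t: 17.6
tool_pos: [0.4459, -0.0471, 0.0192]
tcp_rot: [3.136, 0.193, 0.001]
force: [-0.6, 0.5, 0.3]
grip_width: 0.0708
grasp_force: 0.0
```

Call:
servo_tool --moves '[1, 0, 0, 0, 0, 1, 0, 0, 0, 0, 1, 0, 0, -0.5, 0, 1, 0, 0, -1, 0, 1, 0, 0, -1, 0]'

```text
t: 18.1
tool_pos: [0.4452, -0.047, 0.0826]
tcp_rot: [-3.135, -0.193, 0.002]
force: [0.2, 0.5, 0.5]
grip_width: 0.0877
grasp_force: 0.0
```

Call:
servo_tool --moves '[1, 0, 0, -1, 0, 1, 0, 0, -1, 0, 1, 0, 0, -1, 0, 1, 0, 0, -0.5, 0, 1, 0, 0, 0, 0]'

```text
t: 18.6
tool_pos: [0.447, -0.0472, 0.1715]
tcp_rot: [3.135, 0.193, 0.007]
force: [-0.4, -0.1, -0.5]
grip_width: 0.0879
grasp_force: 0.0
```

Run:
```python
from h import *
o=telemetry.get_obs(); print(o["tool_pos"],o["grip_width"])
ci=optics.camera_info("wrist"); im=snap("wrist","w3.png",1)
for t,z in (("spice_jar",.107),("lemon",.034),("yellow_saucer",.011)):
    for q in tr("wrist",t)[:2]:
        P=hullpts(q["region"],"wrist",z,ci); e=cv2.fitEllipse((P*1000).astype(np.float32)); print(t,round(q["p"],2),q["rect"],np.round(np.hstack(e),1))
for t in "lemon spice_jar yellow_saucer".split():
    for r in optics.pinpoint("wrist",t)[:2]: print(t,round(r["p"],2),np.round(r["centre"],1),np.round(at_z("wrist",r["centre"],.0 if "sau" in t else .0045,ci)[:2],4))
```

```text
[ 0.44699483 -0.04722518  0.1714779 ] 0.08792667549681513
spice_jar 0.88 [0.0, 89.0, 57.1, 59.1] [490.7 187.   53.   70.2  32.9]
lemon 0.84 [500.5, 200.3, 9.0, 39.3] [ 426.3 -390.7   16.2   60.4  116.4]
lemon 0.65 [239.3, 146.9, 41.9, 56.4] [445.4 -48.1  55.1  69.2  96.2]
yellow_saucer 0.98 [221.5, 124.6, 80.2, 85.2] [445.7 -47.1 112.1 113.9 164.8]
lemon 0.65 [262.4 170. ] [ 0.4456 -0.0481]
lemon 0.16 [419.1 199. ] [ 0.4312 -0.2769]
spice_jar 0.85 [ 35.8 115.2] [0.4837 0.2605]
spice_jar 0.69 [150.6 171. ] [0.4255 0.105 ]
```

View pics/w3.png

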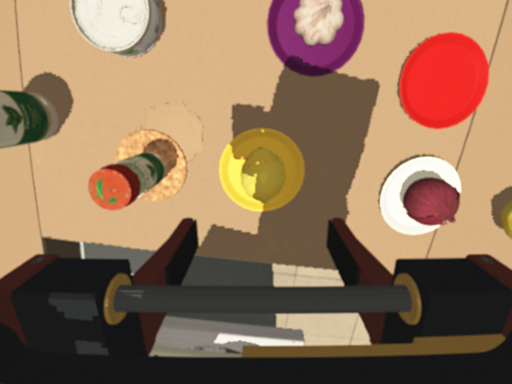

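The lemon sits at (0.4455, -0.048) on the yellow saucer, which is centred at (0.446, -0.047). Next I'll move the jar from the mat to red.

Call:
servo_tool --moves '[1, 0, -0.6, 0, 0, 1, 0.05, -1, 0, 0, 1, 0.05, -1, 0, 0, 1, 0.05, -1, 0, 0, 1, 0.02, -1, 0, 0]'

```text
t: 19.45
tool_pos: [0.4354, 0.0685, 0.1684]
tcp_rot: [3.136, 0.192, -0.002]
force: [0.3, 0.6, -0.1]
grip_width: 0.0876
grasp_force: 0.0
```

Call:
servo_tool --moves '[1, 0, -1, 0, 0, 1, 0, -0.55, 0, 0, 1, 0, 0, 0, 0, 1, 0, 0, 0.5, 0, 1, 0, 0, 1, 0]'

```text
t: 19.95
tool_pos: [0.4325, 0.1059, 0.1321]
tcp_rot: [-3.135, -0.193, -0.005]
force: [-0.3, 0.1, -0.8]
grip_width: 0.0877
grasp_force: 0.0
```

Call:
servo_tool --moves '[1, 0, 0, 1, 0, 1, 0, 0, 1, 0, 1, 0, 0, 0.9, 0, 1, 0, 0, 0.4, 0, 1, 0, 0, 0, 0]'

```text
t: 20.45
tool_pos: [0.4301, 0.1053, 0.0478]
tcp_rot: [3.135, 0.192, -0.005]
force: [-0.0, 0.2, -0.3]
grip_width: 0.0879
grasp_force: 0.0
```

Call:
servo_tool --moves '[0, 0, 0, 0, 0, 0, 0, 0, 0, 0, 0, 0, 0, 0, 0, 0, 0, 0, 0, 0, 0, 0, 0, 0, 0]'

```text
t: 20.95
tool_pos: [0.4313, 0.1061, 0.0494]
tcp_rot: [-3.136, -0.193, -0.001]
force: [-0.1, -0.3, -0.1]
grip_width: 0.0512
grasp_force: 0.0
```

Call:
servo_tool --moves '[0, 0, 0, 0, 0, 0, 0, 0, 0, 0]'

```text
t: 21.15
tool_pos: [0.4313, 0.1062, 0.0492]
tcp_rot: [-3.136, -0.193, -0.001]
force: [-0.9, -0.3, 2.1]
grip_width: 0.0442
grasp_force: 29.9
```

Call:
servo_tool --moves '[0, 0, 0, -0.4, 0, 0, 0, 0, -0.8, 0, 0, 0, 0, -1, 0, 0, 0, 0, -1, 0, 0, 0, 0.34, -0.8, 0]'

```text
t: 21.65
tool_pos: [0.4322, 0.098, 0.1508]
tcp_rot: [-3.135, -0.194, -0.002]
force: [0.7, 0.7, -1.2]
grip_width: 0.0441
grasp_force: 29.9
```

Call:
servo_tool --moves '[0, 0.3, 0.8, 0, 0, 0, 0.3, 1, 0, 0, 0, 0.3, 1, 0, 0, 0, 0.3, 1, 0, 0, 0, 0.3, 1, 0, 0]'

```text
t: 22.15
tool_pos: [0.4841, -0.0179, 0.1496]
tcp_rot: [3.136, 0.193, 0.0]
force: [0.3, 0.1, -1.1]
grip_width: 0.0441
grasp_force: 29.9
```

Call:
servo_tool --moves '[0, 0.3, 1, 0, 0, 0, 0.3, 1, 0, 0, 0, 0.3, 1, 0, 0, 0, 0.3, 1, 0, 0, 0, 0.3, 1, 0, 0]'

```text
t: 22.65
tool_pos: [0.5365, -0.1374, 0.1495]
tcp_rot: [-3.136, -0.192, 0.001]
force: [1.0, 0.7, 0.3]
grip_width: 0.0443
grasp_force: 29.9
```

Call:
servo_tool --moves '[0, 0.3, 1, 0, 0, 0, 0.3, 1, 0, 0, 0, 0.3, 1, 0, 0, 0, 0.3, 0.8, 0, 0, 0, 0.23, 0.4, 0, 0]'

```text
t: 23.15
tool_pos: [0.5851, -0.2377, 0.1494]
tcp_rot: [3.136, 0.191, 0.0]
force: [0.5, -0.0, -0.8]
grip_width: 0.0441
grasp_force: 29.9
```

Call:
servo_tool --moves '[0, 0, 0, 0, 0, 0, 0, 0, 0, 0, 0, 0, 0, 0, 0]'

```text
t: 23.45
tool_pos: [0.5842, -0.2352, 0.1489]
tcp_rot: [-3.135, -0.194, 0.001]
force: [-0.6, -0.2, -0.9]
grip_width: 0.0441
grasp_force: 29.9
```

Run:
```python
from h import *
o=telemetry.get_obs(); print(o["tool_pos"],o["grip_width"],o["tcp_rot"])
```

```text
[ 0.58420993 -0.2351504   0.14890995] 0.044099055871085195 [-3.13506565e+00 -1.93613003e-01  1.32084937e-03]
```

Call:
servo_tool --moves '[0, 0.02, 0.6, 0, 0, 0, 0, 0.45, 0.3, 0, 0, 0, 0, 0.8, 0, 0, 0, 0, 0.8, 0, 0, 0, 0, 0.8, 0]'

```text
t: 23.95
tool_pos: [0.5885, -0.2632, 0.0803]
tcp_rot: [3.136, 0.192, 0.0]
force: [0.1, -0.0, -0.7]
grip_width: 0.0439
grasp_force: 29.9
```

Call:
servo_tool --moves '[0, 0, 0, 0.6, 0, 0, 0, 0, 0.35, 0, 0, 0, 0, 0.1, 0, 0, 0, 0, 0.1, 0, 0, 0, 0, 0.05, 0]'

```text
t: 24.45
tool_pos: [0.5891, -0.2625, 0.052]
tcp_rot: [3.135, 0.193, 0.002]
force: [0.6, -0.8, -1.2]
grip_width: 0.044
grasp_force: 29.9
```

Call:
servo_tool --moves '[0, 0, 0, 0, 0, 0, 0, 0, 0, 0]'

```text
t: 24.65
tool_pos: [0.5889, -0.2623, 0.0521]
tcp_rot: [3.135, 0.193, 0.001]
force: [-0.7, -0.0, -0.6]
grip_width: 0.0441
grasp_force: 29.9
```

Call:
servo_tool --moves '[0, 0, 0, 0.05, 0, 0, 0, 0, 0, 0, 1, 0, 0, 0, 0, 1, 0, 0, 0, 0, 1, 0, 0, 0, 0]'

```text
t: 25.15
tool_pos: [0.5887, -0.2623, 0.0504]
tcp_rot: [3.136, 0.192, 0.0]
force: [0.1, -0.2, 0.3]
grip_width: 0.0648
grasp_force: 0.0
```

Call:
servo_tool --moves '[1, 0, 0, 0, 0, 1, 0, 0, 0, 0, 1, 0, 0, -0.4, 0, 1, 0, 0, -0.8, 0, 1, 0, 0, -1, 0]'

```text
t: 25.65
tool_pos: [0.5879, -0.2619, 0.1055]
tcp_rot: [-3.135, -0.192, 0.003]
force: [-0.0, 0.2, -0.1]
grip_width: 0.0877
grasp_force: 0.0
```

Call:
servo_tool --moves '[1, 0, 0, -1, 0, 1, 0, 0, -1, 0, 1, 0, 0, -1, 0, 1, -0.3, 0, -0.8, 0, 1, -0.8, 0, 0, 0]'

```text
t: 26.15
tool_pos: [0.564, -0.2664, 0.2045]
tcp_rot: [3.132, 0.194, 0.01]
force: [0.3, -0.6, -0.5]
grip_width: 0.0881
grasp_force: 0.0
```

Call:
servo_tool --moves '[1, -0.8, -0.1, 0, 0, 1, -0.8, -0.1, 0, 0, 1, -0.6, -0.1, 0, 0, 1, -0.25, 0, 0, 0, 1, 0, 0, 0, 0]'

```text
t: 26.65
tool_pos: [0.4993, -0.2658, 0.2009]
tcp_rot: [3.135, 0.192, 0.001]
force: [0.3, -0.5, -0.3]
grip_width: 0.0879
grasp_force: 0.0
```

Run:
```python
from h import *
from scipy.spatial.transform import Rotation as R
o=telemetry.get_obs(); r=R.from_rotvec(o["tcp_rot"]).as_matrix()
print(o["tool_pos"],np.degrees(np.arctan2(r[1],r[0]))[:2])
ci=optics.camera_info("wrist"); im=snap("wrist","w4.png",1.2); c=ci
print("cam",-np.array(ci["R"]).T@ci["t"])
for t,z in (("spice_jar",.107),("onion",.040),("white_saucer",.011),("red_saucer",.011)):
    for q in tr("wrist",t)[:2]:
        P=hullpts(q["region"],"wrist",z,ci); e=cv2.fitEllipse((P*1000).astype(np.float32)); print(t,round(q["p"],2),q["rect"],np.round(np.hstack(e),1), circ(P,.058) if "sau" in t else "")
for t in "onion spice_jar white_saucer red_saucer".split():
    for r in optics.pinpoint("wrist",t)[:2]: print(t,round(r["p"],2),np.round(r["centre"],1),np.round(at_z("wrist",r["centre"],.0 if "sau" in t else .005,ci)[:2],4))
```

```text
[ 0.49929188 -0.2658168   0.20093731] [  6.99405549 -83.00596036]
cam [ 0.57939107 -0.25593558  0.38849997]
spice_jar 0.81 [249.3, 75.1, 43.5, 44.9] [ 588.7 -263.6   42.1   43.1  115.3] 
onion 0.73 [240.2, 194.0, 47.8, 38.7] [ 439.5 -273.7   63.9   67.6  113.6] 
white_saucer 0.6 [223.3, 169.1, 75.8, 70.0] [ 436.2 -273.7  112.6  113.4  137.2] (array([ 0.43618332, -0.27374754]), np.float64(0.001501100953720677))
red_saucer 0.76 [224.3, 53.9, 82.4, 91.2] [ 587.7 -260.4  113.5  115.2  118.8] (array([ 0.58775236, -0.26051155]), np.float64(0.0008964556915987548))
red_saucer 0.62 [225.7, 167.3, 74.9, 72.1] [ 436.  -273.7  112.8  114.   157.7] (array([ 0.43602393, -0.27369509]), np.float64(0.0013027841863240963))
onion 0.69 [264.  209.2] [ 0.429  -0.2776]
spice_jar 0.9 [266.5 100.4] [ 0.5889 -0.2611]
white_saucer 0.91 [262.2 201.4] [ 0.4397 -0.2735]
white_saucer 0.69 [ 21.5 181.3] [0.4261 0.1067]
```

View pics/w4.png

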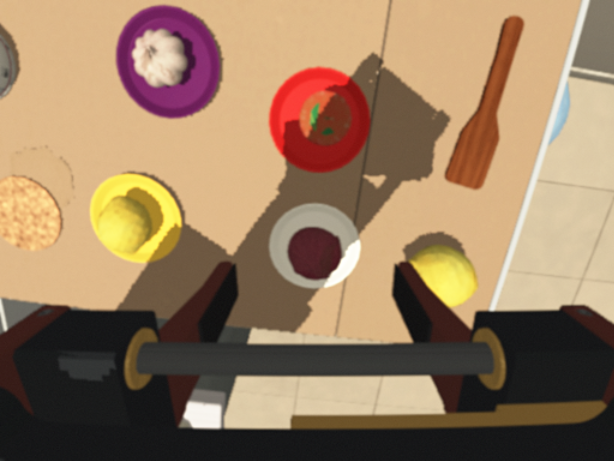

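Call:
servo_tool --moves '[1, -0.6, 0, 0, 0, 1, -0.9, 0, 0, 0, 1, -0.7, 0, 0.3, 0, 1, -0.31, 0, 0.8, 0, 1, 0, 0, 1, 0]'

```text
t: 27.6
tool_pos: [0.4359, -0.2738, 0.1481]
tcp_rot: [3.135, 0.191, 0.002]
force: [1.2, -0.0, -0.7]
grip_width: 0.0879
grasp_force: 0.0
```

Call:
servo_tool --moves '[1, 0, 0, 1, 0, 1, 0, 0, 1, 0, 1, 0, 0, 1, 0, 1, 0, 0, 0.9, 0, 1, 0, 0, 0.7, 0]'

```text
t: 28.1
tool_pos: [0.4358, -0.273, 0.0315]
tcp_rot: [-3.135, -0.192, 0.002]
force: [0.1, -0.0, -0.0]
grip_width: 0.0875
grasp_force: 0.0
```

Call:
servo_tool --moves '[1, 0, 0, 0.46, 0, 1, 0, 0, 0, 0, 0, 0, 0, 0, 0, 0, 0, 0, 0, 0, 0, 0, 0, 0, 0]'

```text
t: 28.6
tool_pos: [0.4378, -0.2737, 0.0221]
tcp_rot: [3.135, 0.193, 0.002]
force: [-0.0, 0.8, 1.1]
grip_width: 0.0676
grasp_force: 0.0
```

Call:
servo_tool --moves '[0, 0, 0, 0, 0, 0, 0, 0, 0, 0, 0, 0, 0, -0.3, 0, 0, 0, 0, -0.7, 0, 0, 0, 0, -1, 0]'

```text
t: 29.1
tool_pos: [0.4363, -0.2726, 0.0713]
tcp_rot: [-3.134, -0.192, 0.003]
force: [-0.4, 0.1, -0.5]
grip_width: 0.0272
grasp_force: 0.0
```

The grip slipped: the opening fell to 27 mm with no force. I'll stop, open the gripper and look.

Call:
servo_tool --moves '[1, 0, 0, -1, 0, 1, 0, 0, -1, 0, 1, 0, 0, -1, 0, 1, 0.6, 0, -1, 0, 1, 0.9, 0, -1, 0]'

```text
t: 29.6
tool_pos: [0.4737, -0.2684, 0.1978]
tcp_rot: [-3.136, -0.191, 0.001]
force: [0.1, 0.3, -0.1]
grip_width: 0.0637
grasp_force: 0.0
```

Call:
servo_tool --moves '[1, 0.8, 0, -0.1, 0, 1, 0.3, 0, 0, 0, 1, 0, 0, 0, 0]'

```text
t: 29.9
tool_pos: [0.5018, -0.2649, 0.1985]
tcp_rot: [-3.135, -0.194, 0.001]
force: [-0.4, 0.1, 0.3]
grip_width: 0.0864
grasp_force: 0.0
```

Run:
```python
from h import *
o=telemetry.get_obs(); print(o["tool_pos"])
ci=optics.camera_info("wrist"); im=snap("wrist","w5.png",1.2)
for t,z in (("onion",.040),("white_saucer",.011)):
    for q in tr("wrist",t)[:2]:
        P=hullpts(q["region"],"wrist",z,ci); e=cv2.fitEllipse((P*1000).astype(np.float32)); print(t,round(q["p"],2),q["rect"],np.round(np.hstack(e),1))
for cam in("side","scene"):
    im=optics.snapshot(cam); c=optics.camera_info(cam)
    for q in tr(cam,"onion")[:2]: print(cam,round(q["p"],2),q["rect"])
    if cam=="side": 
        cv2.imwrite("pics/s5.png",cv2.resize(im[150:310,180:380,::-1],None,fx=3,fy=3))
```

```text
[ 0.50183827 -0.26492767  0.19848333]
onion 0.75 [240.7, 193.3, 46.0, 41.3] [ 439.5 -271.9   64.    68.4  118.3]
white_saucer 0.64 [224.7, 169.0, 75.6, 72.1] [ 436.5 -273.7  113.3  115.8   27.7]
side 0.8 [232.8, 235.4, 31.7, 30.8]
scene 0.67 [298.8, 208.6, 35.9, 26.9]
```

View pics/w5.png

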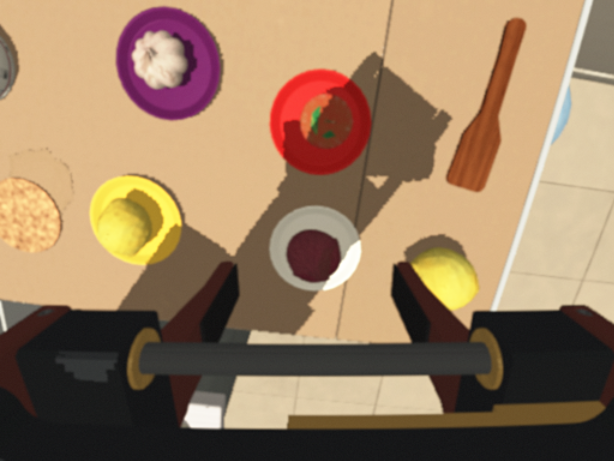

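View pics/s5.png

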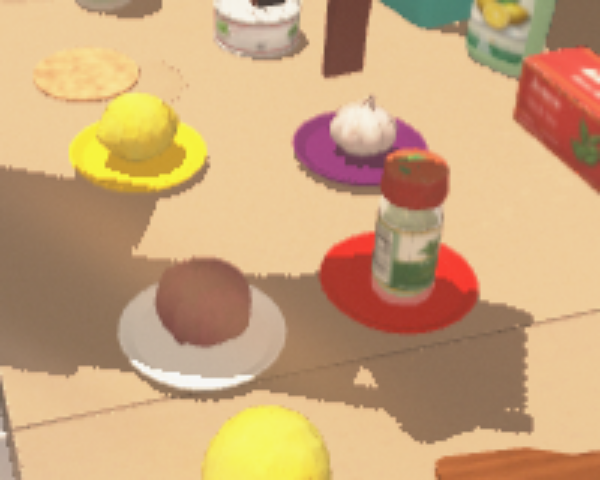

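The onion is still upright on white, at about (0.437, -0.272), and the jar stands upright in the middle of red. I'll grip the onion again lower down and wait for grip force before lifting.

Call:
servo_tool --moves '[1, -0.6, 0, 0, 0, 1, -0.9, 0, 0, 0, 1, -0.7, 0, 0.3, 0, 1, -0.39, 0, 0.8, 0, 1, 0, 0, 1, 0]'

```text
t: 30.75
tool_pos: [0.4357, -0.2737, 0.1466]
tcp_rot: [3.135, 0.191, 0.002]
force: [0.3, 0.5, -1.0]
grip_width: 0.0873
grasp_force: 0.0
```

Call:
servo_tool --moves '[1, 0, 0, 1, 0, 1, 0, 0, 1, 0, 1, 0, 0, 1, 0, 1, 0, 0, 0.9, 0, 1, 0, 0, 0.7, 0]'

```text
t: 31.25
tool_pos: [0.4359, -0.273, 0.0301]
tcp_rot: [-3.135, -0.192, 0.002]
force: [0.3, 0.7, -0.5]
grip_width: 0.0882
grasp_force: 0.0
```

Call:
servo_tool --moves '[1, 0, 0, 0.4, 0, 1, 0, 0, 0.2, 0, 1, 0, 0, 0, 0, 0, 0, 0, 0, 0, 0, 0, 0, 0, 0]'

```text
t: 31.75
tool_pos: [0.438, -0.2736, 0.0171]
tcp_rot: [3.135, 0.192, 0.002]
force: [0.4, 1.0, -0.2]
grip_width: 0.0753
grasp_force: 0.0
```

Call:
servo_tool --moves '[0, 0, 0, 0, 0, 0, 0, 0, 0, 0, 0, 0, 0, 0, 0, 0, 0, 0, 0, 0, 0, 0, 0, 0, 0]'

```text
t: 32.25
tool_pos: [0.4378, -0.2734, 0.0166]
tcp_rot: [3.135, 0.192, 0.001]
force: [-0.6, -0.8, 6.0]
grip_width: 0.0583
grasp_force: 27.4
```

Call:
servo_tool --moves '[0, 0, 0, 0, 0, 0, 0, 0, 0, 0]'

```text
t: 32.45
tool_pos: [0.4378, -0.2734, 0.0166]
tcp_rot: [3.135, 0.192, 0.001]
force: [-0.9, -0.0, 5.1]
grip_width: 0.0583
grasp_force: 27.4
```

Call:
servo_tool --moves '[0, 0, 0, -0.05, 0, 0, 0, 0, -0.05, 0, 0, 0, 0, -0.1, 0]'

```text
t: 32.75
tool_pos: [0.4373, -0.2731, 0.0212]
tcp_rot: [-3.135, -0.193, 0.001]
force: [0.3, -0.3, 0.5]
grip_width: 0.0544
grasp_force: 25.9
```

The fingers slide up the taper: the widening slope shows the widest part is lower. I'll open slightly, keeping the finger backs inside the rim, go about 12 mm lower and grip again.

Call:
servo_tool --moves '[0.86, 0, 0, 0, 0, 0.86, 0, 0, 0, 0, 0.86, 0, 0, 0, 0, 0.86, 0, 0, 0, 0, 0.86, 0, 0, 0.1, 0]'

```text
t: 33.25
tool_pos: [0.4376, -0.2734, 0.0188]
tcp_rot: [3.135, 0.192, 0.0]
force: [0.0, -0.2, -1.1]
grip_width: 0.0752
grasp_force: 0.0
```

Call:
servo_tool --moves '[0.86, 0, 0, 0.15, 0, 0.86, 0, 0, 0.12, 0, 0.86, 0, 0, 0.06, 0, 0.86, 0, 0, 0.05, 0, 0.86, 0, 0, 0, 0]'

```text
t: 33.75
tool_pos: [0.4374, -0.2732, 0.009]
tcp_rot: [-3.135, -0.193, 0.0]
force: [-0.2, 0.0, 0.0]
grip_width: 0.0756
grasp_force: 0.0
```

Call:
servo_tool --moves '[0, 0, 0, 0, 0, 0, 0, 0, 0, 0, 0, 0, 0, 0, 0, 0, 0, 0, 0, 0, 0, 0, 0, 0, 0]'

```text
t: 34.25
tool_pos: [0.4376, -0.2733, 0.0093]
tcp_rot: [3.136, 0.192, 0.0]
force: [0.3, -0.4, -0.3]
grip_width: 0.0616
grasp_force: 29.9
```

Call:
servo_tool --moves '[0, 0, 0, 0, 0, 0, 0, 0, 0, 0]'

```text
t: 34.45
tool_pos: [0.4376, -0.2733, 0.0093]
tcp_rot: [3.136, 0.192, 0.0]
force: [-0.2, 0.1, 1.1]
grip_width: 0.0617
grasp_force: 29.9
```

Full grip force with almost no vertical reaction this time. I'll lift slowly to test it.

Call:
servo_tool --moves '[0, 0, 0, -0.05, 0, 0, 0, 0, -0.1, 0, 0, 0, 0, -0.15, 0, 0, 0, 0, -0.2, 0, 0, 0, 0, -0.3, 0]'

```text
t: 34.95
tool_pos: [0.4373, -0.2732, 0.0296]
tcp_rot: [-3.135, -0.193, 0.001]
force: [-0.9, -0.3, -0.3]
grip_width: 0.0616
grasp_force: 29.9
```

Call:
servo_tool --moves '[0, 0, 0, -0.4, 0, 0, 0, 0, -0.6, 0, 0, 0, 0, -0.8, 0, 0, 0, 0, -0.8, 0, 0, 0, 0, -0.6, 0]'

```text
t: 35.45
tool_pos: [0.4379, -0.2735, 0.1112]
tcp_rot: [3.135, 0.192, 0.002]
force: [0.7, 0.4, -2.2]
grip_width: 0.0615
grasp_force: 29.9
```

Call:
servo_tool --moves '[0, 0.05, -0.5, 0, 0, 0, 0.1, -0.9, 0, 0, 0, 0.1, -1, 0, 0, 0, 0.1, -1, 0, 0, 0, 0.1, -1, 0, 0]'

```text
t: 35.95
tool_pos: [0.4343, -0.1609, 0.1088]
tcp_rot: [-3.135, -0.192, 0.001]
force: [0.5, -0.6, -0.7]
grip_width: 0.0618
grasp_force: 29.9
```

Call:
servo_tool --moves '[0, 0.1, -1, 0, 0, 0, 0.1, -1, 0, 0, 0, 0.1, -1, 0, 0, 0, 0.1, -1, 0, 0, 0, 0.1, -1, 0, 0]'

```text
t: 36.45
tool_pos: [0.4312, -0.0354, 0.1088]
tcp_rot: [-3.135, -0.193, 0.002]
force: [1.1, 0.0, -1.1]
grip_width: 0.062
grasp_force: 29.9
```

Call:
servo_tool --moves '[0, 0.1, -1, 0, 0, 0, 0.1, -1, 0, 0, 0, 0.1, -1, 0, 0, 0, 0.1, -1, 0, 0, 0, 0.1, -0.8, 0, 0]'

```text
t: 36.95
tool_pos: [0.4287, 0.0851, 0.1088]
tcp_rot: [-3.136, -0.194, 0.002]
force: [0.4, 0.8, -0.3]
grip_width: 0.0619
grasp_force: 29.9
```

Call:
servo_tool --moves '[0, 0.1, -0.6, 0, 0, 0, 0.07, -0.27, 0, 0, 0, 0, 0, 0, 0, 0, 0, 0, 0, 0]'

```text
t: 37.35
tool_pos: [0.4311, 0.1054, 0.109]
tcp_rot: [3.135, 0.193, -0.001]
force: [0.5, 0.2, -0.7]
grip_width: 0.0621
grasp_force: 29.9
```

Call:
servo_tool --moves '[0, 0, 0, 0.5, 0, 0, 0, 0, 0.9, 0, 0, 0, 0, 0.9, 0, 0, 0, 0, 0.8, 0, 0, 0, 0, 0.5, 0]'

```text
t: 37.85
tool_pos: [0.4309, 0.1047, 0.018]
tcp_rot: [3.135, 0.191, -0.003]
force: [1.0, 1.1, -0.3]
grip_width: 0.0617
grasp_force: 29.9
```

Call:
servo_tool --moves '[0, 0, 0, 0.2, 0, 0, 0, 0, 0.1, 0, 0, 0, 0, 0.06, 0, 0, 0, 0, 0, 0, 0, 0, 0, 0, 0]'

```text
t: 38.35
tool_pos: [0.4321, 0.1057, 0.0108]
tcp_rot: [-3.136, -0.193, -0.002]
force: [-0.6, -0.1, -0.8]
grip_width: 0.0621
grasp_force: 29.9
```

Call:
servo_tool --moves '[1, 0, 0, 0, 0, 1, 0, 0, 0, 0, 1, 0, 0, 0, 0, 1, 0, 0, 0, 0, 1, 0, 0, 0, 0]'

```text
t: 38.85
tool_pos: [0.4317, 0.1056, 0.0103]
tcp_rot: [-3.136, -0.193, -0.0]
force: [-0.0, -0.5, -0.7]
grip_width: 0.0881
grasp_force: 0.0
```

Call:
servo_tool --moves '[1, 0, 0, -0.5, 0, 1, 0, 0, -1, 0, 1, 0, 0, -1, 0, 1, 0, 0, -1, 0, 1, 0, 0, -1, 0]'

```text
t: 39.35
tool_pos: [0.4315, 0.1056, 0.1245]
tcp_rot: [-3.136, -0.193, -0.001]
force: [0.6, -0.1, 0.5]
grip_width: 0.0876
grasp_force: 0.0
```

Call:
servo_tool --moves '[1, 0.4, 0.4, -1, 0, 1, 0.9, 1, -1, 0, 1, 0.9, 1, -1, 0, 1, 0.9, 1, 0, 0, 1, 0.9, 1, 0, 0]'

```text
t: 39.85
tool_pos: [0.5457, 0.0077, 0.2]
tcp_rot: [3.136, 0.193, 0.005]
force: [0.3, -0.3, -0.8]
grip_width: 0.0879
grasp_force: 0.0
```

Call:
servo_tool --moves '[1, 0.9, 1, 0, 0, 1, 0.9, 1, 0, 0, 1, 0.9, 1, 0, 0, 1, 0.7, 0.9, 0, 0, 1, 0.35, 0.4, 0, 0]'

```text
t: 40.35
tool_pos: [0.6517, -0.0882, 0.1984]
tcp_rot: [3.135, 0.19, 0.001]
force: [-0.0, -0.2, -0.2]
grip_width: 0.0879
grasp_force: 0.0
```

Call:
servo_tool --moves '[1, 0, 0, 0, 0, 1, 0, 0, 0, 0]'

```text
t: 40.55
tool_pos: [0.6495, -0.0859, 0.1977]
tcp_rot: [-3.135, -0.192, 0.002]
force: [-0.0, 1.7, 0.9]
grip_width: 0.0879
grasp_force: 0.0
```

```bash
cat > look.py <<'E'
import sys
from h import *
o=telemetry.get_obs(); print(o["t"],o["tool_pos"],o["joint_pos"][5])
ci=optics.camera_info("wrist"); im=snap("wrist",sys.argv[1],1.2)
Z=dict(garlic=.033,onion=.034,lemon=.034,spice_jar=.107,cork_mat=.004)
for t in sys.argv[2:]:
    for q in tr("wrist",t)[:2]:
        P=hullpts(q["region"],"wrist",Z.get(t,.011),ci); e=cv2.fitEllipse((P*1000).astype(np.float32)); print(t,round(q["p"],2),q["rect"],np.round(np.hstack(e),1), circ(P,.058)[0] if "sau" in t else "")
    for r in optics.pinpoint("wrist",t)[:1]: print("  pin",round(r["p"],2),np.round(r["centre"],1),np.round(at_z("wrist",r["centre"],.0 if "sau" in t else .005,ci)[:2],4))
E
python3 look.py w6.png garlic purple_saucer onion cork_mat
```

```text
40.55 [ 0.64952163 -0.08591375  0.19772418] 1.298281681951922
garlic 0.6 [238.5, 160.6, 46.4, 38.8] [632.  -88.1  52.6  55.4  79.8] 
  pin 0.83 [261.4 173.9] [ 0.6351 -0.0866]
purple_saucer 0.82 [222.4, 144.0, 80.2, 74.6] [628.6 -88.8 114.6 115.6  96. ] [ 0.62852159 -0.08882166]
  pin 0.46 [136.  278.3] [0.4275 0.1033]
cork_mat 0.66 [112.0, 250.8, 40.0, 21.1] [466.5 110.3  35.6  58.6   9.3] 
  pin 0.68 [133.9 275.2] [0.4333 0.1067]
```

View pics/w6.png

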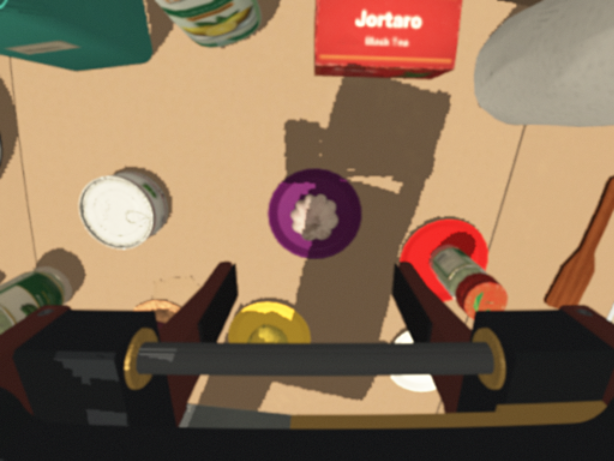

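Call:
servo_tool --moves '[0.85, -0.4, -0.03, 0.3, 0, 0.85, -0.34, 0, 0.7, 0, 0.85, 0, 0, 1, 0, 0.85, 0, 0, 1, 0, 0.85, 0, 0, 1, 0]'

```text
t: 41.5
tool_pos: [0.631, -0.0881, 0.0965]
tcp_rot: [-3.136, -0.192, 0.001]
force: [0.4, -0.4, -0.1]
grip_width: 0.0745
grasp_force: 0.0
```

Call:
servo_tool --moves '[0.85, 0, 0, 1, 0, 0.85, 0, 0, 1, 0, 0.85, 0, 0, 0.7, 0, 0.85, 0, 0, 0.4, 0, 0.85, 0, 0, 0.2, 0]'

```text
t: 42.0
tool_pos: [0.6314, -0.088, 0.0143]
tcp_rot: [-3.135, -0.192, 0.002]
force: [0.7, 0.4, 0.5]
grip_width: 0.0745
grasp_force: 0.0
```

Call:
servo_tool --moves '[0.85, 0, 0, 0.12, 0, 0.85, 0, 0, 0.08, 0, 0.85, 0, 0, 0, 0, 0, 0, 0, 0, 0, 0, 0, 0, 0, 0]'

```text
t: 42.5
tool_pos: [0.6324, -0.0881, 0.0108]
tcp_rot: [3.135, 0.193, 0.001]
force: [0.1, 0.2, -0.5]
grip_width: 0.0619
grasp_force: 0.0
```

Call:
servo_tool --moves '[0, 0, 0, 0, 0, 0, 0, 0, 0, 0, 0, 0, 0, 0, 0, 0, 0, 0, 0, 0, 0, 0, 0, 0, 0]'

```text
t: 43.0
tool_pos: [0.6329, -0.0881, 0.0113]
tcp_rot: [3.136, 0.192, 0.002]
force: [-1.0, 0.8, 6.5]
grip_width: 0.0426
grasp_force: 25.5
```

Again above the widest part: the opening is 43 mm and the upward force 6.5 N. I'll open just enough and go lower, inside the saucer floor.

Call:
servo_tool --moves '[0.72, 0, 0, 0, 0, 0.72, 0, 0, 0, 0, 0.72, 0, 0, 0, 0, 0.72, 0, 0, 0, 0, 0.72, 0, 0, 0.06, 0]'

```text
t: 43.5
tool_pos: [0.6321, -0.0881, 0.0087]
tcp_rot: [3.136, 0.193, 0.0]
force: [0.2, -1.3, -0.4]
grip_width: 0.0633
grasp_force: 0.0
```

Call:
servo_tool --moves '[0.72, 0, 0, 0.06, 0, 0.72, 0, 0, 0.05, 0, 0.72, 0, 0, 0, 0, 0.72, 0, 0, 0, 0]'

```text
t: 43.9
tool_pos: [0.632, -0.0881, 0.0059]
tcp_rot: [-3.136, -0.193, 0.0]
force: [0.1, 0.0, 0.4]
grip_width: 0.0634
grasp_force: 0.0
```

Call:
servo_tool --moves '[0, 0, 0, 0, 0, 0, 0, 0, 0, 0, 0, 0, 0, 0, 0, 0, 0, 0, 0, 0, 0, 0, 0, 0, 0]'

```text
t: 44.4
tool_pos: [0.632, -0.0881, 0.006]
tcp_rot: [3.136, 0.193, -0.0]
force: [0.6, 0.0, -0.3]
grip_width: 0.05
grasp_force: 26.9
```

Call:
servo_tool --moves '[0, 0, 0, 0, 0]'

```text
t: 44.5
tool_pos: [0.632, -0.0881, 0.006]
tcp_rot: [3.136, 0.193, -0.0]
force: [0.9, -0.1, -0.7]
grip_width: 0.0498
grasp_force: 26.9
```

Call:
servo_tool --moves '[0, 0, 0, -0.03, 0, 0, 0, 0, -0.06, 0, 0, 0, 0, -0.1, 0, 0, 0, 0, -0.1, 0, 0, 0, 0, -0.1, 0]'

```text
t: 45.0
tool_pos: [0.6322, -0.0881, 0.0161]
tcp_rot: [3.136, 0.193, 0.0]
force: [0.3, -0.1, -0.2]
grip_width: 0.0499
grasp_force: 26.9
```

Call:
servo_tool --moves '[0, 0, 0, -0.1, 0, 0, 0, 0, -0.15, 0, 0, 0, 0, -0.2, 0, 0, 0, 0, -0.25, 0, 0, 0, 0, -0.3, 0]'

```text
t: 45.5
tool_pos: [0.632, -0.0881, 0.0412]
tcp_rot: [-3.136, -0.193, 0.0]
force: [0.2, 0.4, -0.5]
grip_width: 0.0499
grasp_force: 26.9
```

Call:
servo_tool --moves '[0, 0, 0, -0.5, 0, 0, 0, 0, -0.7, 0, 0, 0, 0, -0.7, 0, 0, 0, 0, -0.4, 0, 0, -0.4, 0.3, -0.1, 0]'

```text
t: 46.0
tool_pos: [0.6247, -0.0965, 0.1027]
tcp_rot: [3.135, 0.194, 0.006]
force: [0.9, -0.2, -0.5]
grip_width: 0.0503
grasp_force: 26.9
```

Call:
servo_tool --moves '[0, -0.95, 0.7, 0, 0, 0, -0.95, 0.7, 0, 0, 0, -0.95, 0.7, 0, 0, 0, -0.95, 0.7, 0, 0, 0, -0.95, 0.7, 0, 0]'

```text
t: 46.5
tool_pos: [0.5137, -0.1989, 0.1002]
tcp_rot: [-3.135, -0.192, 0.002]
force: [0.5, -0.9, -0.7]
grip_width: 0.0503
grasp_force: 26.9
```

Call:
servo_tool --moves '[0, -0.95, 0.7, 0, 0, 0, -0.95, 0.7, 0, 0, 0, -0.95, 0.7, 0, 0, 0, -0.63, 0.51, 0, 0, 0, 0, 0, 0, 0]'

```text
t: 47.0
tool_pos: [0.4348, -0.2746, 0.1003]
tcp_rot: [-3.135, -0.188, 0.003]
force: [1.1, 0.8, -1.5]
grip_width: 0.0501
grasp_force: 26.9
```

Call:
servo_tool --moves '[0, 0, 0, 0, 0, 0, 0, 0, 0, 0]'

```text
t: 47.2
tool_pos: [0.4377, -0.2731, 0.1006]
tcp_rot: [-3.135, -0.193, 0.0]
force: [-0.5, 0.7, -0.4]
grip_width: 0.0502
grasp_force: 26.9
```

```bash
python3 look.py w7.png garlic white_saucer
```

```text
47.2 [ 0.43774361 -0.27309935  0.10060193] 0.8668349017495228
garlic 0.95 [222.9, 190.8, 80.6, 78.4] [ 390.4 -280.1   82.4   93.1   89.7] 
  pin 0.83 [261.3 217.1] [ 0.3966 -0.2773]
white_saucer 0.76 [211.3, 128.1, 100.5, 89.0] [ 442.3 -272.2   99.1  117.4   11.1] [ 0.43653631 -0.27314994]
  pin 0.85 [261.4 179.3] [ 0.4402 -0.272 ]
```

View pics/w7.png

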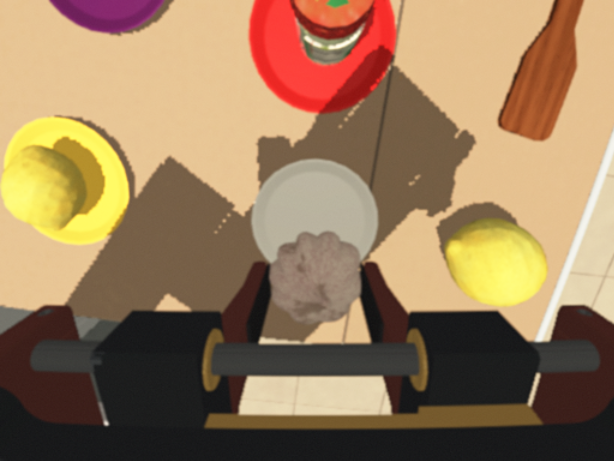

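The garlic is upright in the grip with its origin at about (0.437, -0.273), over the middle of white. Lowering it.

Call:
servo_tool --moves '[0, 0, 0, 0.5, 0, 0, 0, 0, 0.9, 0, 0, 0, 0, 0.9, 0, 0, 0, 0, 0.6, 0, 0, 0, 0, 0.4, 0]'

```text
t: 47.95
tool_pos: [0.4368, -0.2728, 0.0163]
tcp_rot: [-3.134, -0.193, 0.003]
force: [-0.1, -0.7, -0.3]
grip_width: 0.0503
grasp_force: 26.9
```

Call:
servo_tool --moves '[0, 0, 0, 0.2, 0, 0, 0, 0, 0.12, 0, 0, 0, 0, 0.08, 0, 0, 0, 0, 0.04, 0, 0, 0, 0, 0.02, 0]'

```text
t: 48.45
tool_pos: [0.4378, -0.2737, 0.0071]
tcp_rot: [3.135, 0.192, 0.001]
force: [-0.2, -0.9, -0.8]
grip_width: 0.0499
grasp_force: 26.9
```

Call:
servo_tool --moves '[0, 0, 0, 0, 0, 0, 0, 0, 0, 0, 0.72, 0, 0, 0, 0, 0.72, 0, 0, 0, 0, 0.72, 0, 0, 0, 0]'

```text
t: 48.95
tool_pos: [0.4376, -0.2735, 0.0068]
tcp_rot: [3.136, 0.193, 0.0]
force: [-0.3, 0.4, -0.5]
grip_width: 0.0629
grasp_force: 0.0
```

Call:
servo_tool --moves '[0.72, 0, 0, 0, 0, 0.72, 0, 0, -0.3, 0, 0.8, 0, 0, -0.6, 0, 1, 0, 0, -1, 0, 1, 0, 0, -1, 0]'

```text
t: 49.45
tool_pos: [0.4373, -0.2733, 0.0802]
tcp_rot: [-3.135, -0.192, 0.001]
force: [0.0, 0.2, 0.2]
grip_width: 0.0829
grasp_force: 0.0
```

Call:
servo_tool --moves '[1, 0, 0, -1, 0, 1, 0, 0, -1, 0, 1, 0, 0, -1, 0, 1, 0, 0, -1, 0, 1, 0, 0, -0.7, 0]'

```text
t: 49.95
tool_pos: [0.4379, -0.2737, 0.199]
tcp_rot: [3.134, 0.192, 0.003]
force: [0.7, -0.2, -0.7]
grip_width: 0.0881
grasp_force: 0.0
```

```bash
python3 look.py w8.png garlic white_saucer
```

```text
49.95 [ 0.43789353 -0.27373222  0.19903123] 0.866440493769622
garlic 0.9 [241.5, 147.5, 39.8, 40.7] [ 437.8 -274.9   52.6   55.4   73.7] 
  pin 0.6 [260.1 163.7] [ 0.4388 -0.271 ]
white_saucer 0.93 [224.2, 121.8, 78.4, 80.6] [ 436.5 -273.5  114.5  115.3   36.9] [ 0.43653551 -0.27351851]
  pin 0.56 [261.3 162.1] [ 0.4404 -0.2726]
```

The garlic is centred on white. Next is the onion, parked at (0.4318, 0.1056).

Call:
servo_tool --moves '[1, 0.05, -0.5, 0, 0, 1, 0.1, -0.9, 0, 0, 1, 0.1, -1, 0, 0, 1, 0.1, -1, 0, 0, 1, 0.1, -1, 0, 0]'

```text
t: 50.7
tool_pos: [0.4342, -0.161, 0.1956]
tcp_rot: [-3.134, -0.192, 0.003]
force: [0.2, -0.0, 0.0]
grip_width: 0.088
grasp_force: 0.0
```

Call:
servo_tool --moves '[1, 0.1, -1, 0, 0, 1, 0.1, -1, 0, 0, 1, 0.1, -1, 0, 0, 1, 0.1, -1, 0, 0, 1, 0.1, -1, 0, 0]'

```text
t: 51.2
tool_pos: [0.4311, -0.0356, 0.1957]
tcp_rot: [-3.135, -0.193, 0.003]
force: [0.6, 0.3, 0.3]
grip_width: 0.0879
grasp_force: 0.0
```

Call:
servo_tool --moves '[1, 0.1, -1, 0, 0, 1, 0.1, -1, 0, 0, 1, 0.1, -1, 0, 0, 1, 0.1, -1, 0, 0, 1, 0.1, -0.8, 0, 0]'

```text
t: 51.7
tool_pos: [0.4286, 0.0849, 0.1957]
tcp_rot: [3.136, 0.194, -0.004]
force: [0.4, 0.7, -0.4]
grip_width: 0.0876
grasp_force: 0.0
```

Call:
servo_tool --moves '[1, 0.1, -0.6, 0, 0, 1, 0.07, -0.27, 0, 0, 1, 0, 0, 0, 0, 1, 0, 0, 0, 0]'

```text
t: 52.1
tool_pos: [0.4311, 0.1051, 0.1963]
tcp_rot: [3.135, 0.193, -0.002]
force: [0.1, 0.6, 0.5]
grip_width: 0.0876
grasp_force: 0.0
```

```bash
python3 look.py w9.png onion
```

```text
52.1 [0.4311459  0.10512564 0.1962859 ] 1.6603907346596254
onion 0.73 [241.0, 148.3, 46.7, 41.5] [431.6 105.6  64.2  65.5  57.4] 
  pin 0.74 [261.3 168.5] [0.4252 0.1055]
```

Call:
servo_tool --moves '[1, 0.02, 0, 0.5, 0, 1, 0, 0, 1, 0, 1, 0, 0, 1, 0, 1, 0, 0, 1, 0, 1, 0, 0, 1, 0]'

```text
t: 52.75
tool_pos: [0.4323, 0.1049, 0.0835]
tcp_rot: [-3.136, -0.191, -0.001]
force: [0.3, -0.5, -0.1]
grip_width: 0.0878
grasp_force: 0.0
```

Call:
servo_tool --moves '[1, 0, 0, 1, 0, 1, 0, 0, 0.8, 0, 1, 0, 0, 0.6, 0, 1, 0, 0, 0.4, 0, 1, 0, 0, 0.17, 0]'

```text
t: 53.25
tool_pos: [0.4319, 0.105, 0.0092]
tcp_rot: [3.136, 0.191, -0.002]
force: [-0.5, -0.4, -0.4]
grip_width: 0.0877
grasp_force: 0.0
```

Call:
servo_tool --moves '[1, 0, 0, 0, 0, 0, 0, 0, 0, 0, 0, 0, 0, 0, 0, 0, 0, 0, 0, 0, 0, 0, 0, 0, 0]'

```text
t: 53.75
tool_pos: [0.4325, 0.1055, 0.0104]
tcp_rot: [-3.136, -0.193, -0.001]
force: [-0.7, -0.2, 3.9]
grip_width: 0.0614
grasp_force: 29.9
```

Call:
servo_tool --moves '[0, 0, 0, 0, 0, 0, 0, 0, 0, 0, 0, 0, 0, 0, 0, 0, 0, 0, 0, 0]'

```text
t: 54.15
tool_pos: [0.4325, 0.1055, 0.0104]
tcp_rot: [-3.136, -0.193, -0.001]
force: [-0.3, 0.3, 6.3]
grip_width: 0.0615
grasp_force: 30.0
```

Call:
servo_tool --moves '[0.86, 0, 0, 0, 0, 0.86, 0, 0, 0, 0, 0.86, 0, 0, 0, 0, 0.86, 0, 0, 0.06, 0, 0.86, 0, 0, 0.05, 0]'

```text
t: 54.65
tool_pos: [0.432, 0.1054, 0.007]
tcp_rot: [3.136, 0.193, -0.0]
force: [0.7, 0.5, -0.4]
grip_width: 0.0759
grasp_force: 0.0
```

Call:
servo_tool --moves '[0.86, 0, 0, 0, 0, 0, 0, 0, 0, 0, 0, 0, 0, 0, 0, 0, 0, 0, 0, 0, 0, 0, 0, 0, 0]'

```text
t: 55.15
tool_pos: [0.4321, 0.1054, 0.0072]
tcp_rot: [3.136, 0.192, -0.0]
force: [0.6, -0.1, -1.5]
grip_width: 0.0623
grasp_force: 29.8
```

Call:
servo_tool --moves '[0, 0, 0, 0, 0, 0, 0, 0, 0, 0, 0, 0, 0, 0, 0]'

```text
t: 55.45
tool_pos: [0.4322, 0.1054, 0.0072]
tcp_rot: [3.136, 0.193, 0.0]
force: [0.2, -0.6, -0.1]
grip_width: 0.0625
grasp_force: 29.8
```

Call:
servo_tool --moves '[0, 0, 0, -0.05, 0, 0, 0, 0, -0.1, 0, 0, 0, 0, -0.15, 0, 0, 0, 0, -0.2, 0, 0, 0, 0, -0.3, 0]'

```text
t: 55.95
tool_pos: [0.432, 0.1054, 0.0276]
tcp_rot: [3.136, 0.192, -0.001]
force: [0.6, -0.1, -1.3]
grip_width: 0.0621
grasp_force: 29.8
```

Call:
servo_tool --moves '[0, 0, 0, -0.4, 0, 0, 0, 0, -0.6, 0, 0, 0, 0, -0.8, 0, 0, 0, 0, -0.8, 0, 0, 0.4, 0.5, -0.4, 0]'

```text
t: 56.45
tool_pos: [0.4433, 0.0948, 0.1043]
tcp_rot: [-3.135, -0.195, -0.002]
force: [0.9, -0.2, -1.3]
grip_width: 0.0624
grasp_force: 29.8
```

Call:
servo_tool --moves '[0, 0.75, 0.95, 0, 0, 0, 0.75, 0.95, 0, 0, 0, 0.75, 0.95, 0, 0, 0, 0.75, 0.95, 0, 0, 0, 0.75, 0.95, 0, 0]'

```text
t: 56.95
tool_pos: [0.5519, -0.0131, 0.1031]
tcp_rot: [3.136, 0.192, 0.001]
force: [0.6, -0.1, -0.7]
grip_width: 0.0621
grasp_force: 29.8
```

Call:
servo_tool --moves '[0, 0.75, 0.95, 0, 0, 0, 0.75, 0.95, 0, 0, 0, 0.75, 0.95, 0, 0, 0, 0.46, 0.56, 0, 0, 0, 0, 0, 0, 0]'

```text
t: 57.45
tool_pos: [0.6306, -0.0902, 0.1031]
tcp_rot: [3.135, 0.19, 0.003]
force: [-0.8, -0.0, -1.2]
grip_width: 0.0619
grasp_force: 29.8
```

Call:
servo_tool --moves '[0, 0, 0, 0, 0, 0, 0, 0, 0, 0]'

```text
t: 57.65
tool_pos: [0.6278, -0.0877, 0.1024]
tcp_rot: [-3.135, -0.193, 0.001]
force: [-0.7, 1.1, -0.4]
grip_width: 0.0624
grasp_force: 29.8
```

```bash
python3 look.py wa.png purple_saucer
```

```text
57.65 [ 0.6278305  -0.08774022  0.10235975] 1.2899263740394524
  pin 0.58 [264.  181.8] [ 0.6272 -0.09  ]
```

Call:
servo_tool --moves '[0, 0.03, 0.04, 0.5, 0, 0, 0, 0, 0.9, 0, 0, 0, 0, 0.9, 0, 0, 0, 0, 0.6, 0, 0, 0, 0, 0.4, 0]'

```text
t: 58.3
tool_pos: [0.6287, -0.0891, 0.0178]
tcp_rot: [-3.135, -0.193, 0.003]
force: [-0.1, 0.3, -1.3]
grip_width: 0.062
grasp_force: 29.8
```

Call:
servo_tool --moves '[0, 0, 0, 0.2, 0, 0, 0, 0, 0.12, 0, 0, 0, 0, 0.07, 0, 0, 0, 0, 0.03, 0, 0, 0, 0, 0.0, 0]'

```text
t: 58.8
tool_pos: [0.6301, -0.0894, 0.0097]
tcp_rot: [3.135, 0.192, 0.001]
force: [0.4, 0.4, -0.6]
grip_width: 0.0622
grasp_force: 29.8
```

Call:
servo_tool --moves '[0, 0, 0, 0, 0, 0, 0, 0, 0, 0]'

```text
t: 59.0
tool_pos: [0.6299, -0.0894, 0.0096]
tcp_rot: [3.136, 0.193, 0.001]
force: [-1.0, -0.4, -0.4]
grip_width: 0.0619
grasp_force: 29.8
```

Lower by 1 mm more, release, and back away upwards.

Call:
servo_tool --moves '[0, 0, 0, 0.04, 0, 0, 0, 0, 0, 0, 0.82, 0, 0, 0, 0, 0.82, 0, 0, 0, 0, 0.82, 0, 0, 0, 0]'

```text
t: 59.5
tool_pos: [0.6298, -0.0894, 0.0083]
tcp_rot: [3.136, 0.192, 0.0]
force: [0.7, -1.0, 0.3]
grip_width: 0.072
grasp_force: 0.0
```

Call:
servo_tool --moves '[0.82, 0, 0, 0, 0, 0.82, 0, 0, -0.3, 0, 0.9, 0, 0, -0.6, 0, 1, 0, 0, -1, 0, 1, 0, 0, -1, 0]'

```text
t: 60.0
tool_pos: [0.6298, -0.0894, 0.0825]
tcp_rot: [3.136, 0.193, 0.0]
force: [-0.4, -1.2, -0.1]
grip_width: 0.0871
grasp_force: 0.0
```

Call:
servo_tool --moves '[1, 0, 0, -1, 0, 1, 0, 0, -1, 0, 1, 0, 0, -1, 0, 1, 0, 0, -1, 0, 1, 0, 0, -1, 0]'

```text
t: 60.5
tool_pos: [0.6298, -0.0894, 0.2084]
tcp_rot: [3.135, 0.193, 0.002]
force: [-0.2, 0.1, -0.3]
grip_width: 0.0879
grasp_force: 0.0
```

Call:
servo_tool --moves '[1, -0.6, 0, -1, 0, 1, -0.9, 0, -1, 0, 1, -0.9, 0, -0.6, 0, 1, -0.5, 0, 0, 0, 1, 0, 0, 0, 0]'

```text
t: 61.0
tool_pos: [0.5566, -0.0984, 0.2716]
tcp_rot: [3.135, 0.192, 0.001]
force: [-0.7, 0.4, -0.9]
grip_width: 0.0879
grasp_force: 0.0
```

```bash
python3 look.py wb.png onion purple_saucer garlic white_saucer lemon yellow_saucer spice_jar red_saucer; python3 -c "
from h import *
im=optics.snapshot('side'); cv2.imwrite('pics/sb.png',cv2.resize(im[120:320,160:400,::-1],None,fx=3,fy=3))"
```

```text
61.0 [ 0.55656912 -0.09836226  0.27155938] 1.2527603545560697
onion 0.88 [244.6, 94.3, 39.8, 36.6] [629.4 -89.7  62.4  65.  167.7] 
  pin 0.82 [263.9 115.4] [ 0.6239 -0.0932]
purple_saucer 0.76 [227.5, 78.8, 67.2, 71.5] [628.5 -88.1 112.  113.5 112.5] [ 0.62842068 -0.08821912]
garlic 0.56 [346.2, 219.8, 23.7, 21.7] [ 448.5 -283.9   22.5   51.9  134.5] 
  pin 0.7 [344.3 229.7] [ 0.4358 -0.2701]
white_saucer 0.84 [317.0, 201.6, 58.1, 50.9] [ 440.  -272.   101.7  118.3   16.9] [ 0.43581773 -0.27323294]
  pin 0.77 [347.8 225.2] [ 0.4436 -0.2767]
lemon 0.96 [408.0, 229.6, 49.4, 30.3] [ 435.5 -429.7   58.5   96.8  174.8] 
lemon 0.83 [211.0, 198.0, 28.7, 41.1] [444.6 -48.   54.4  71.   88.1] 
  pin 0.96 [226.2 211.5] [ 0.4457 -0.0455]
yellow_saucer 0.9 [195.6, 182.2, 61.6, 60.0] [445.4 -47.1 112.6 114.7 134.8] [ 0.44547858 -0.04711579]
  pin 0.84 [227.2 208.8] [ 0.4492 -0.0464]
spice_jar 0.92 [346.2, 136.7, 57.0, 41.2] [ 593.4 -248.7   44.9   82.4  165.6] 
spice_jar 0.81 [1.4, 156.4, 74.2, 63.9] [493.2 228.5  63.9 153.6  30.7] 
  pin 0.78 [361.4 148.1] [ 0.5909 -0.2667]
red_saucer 0.82 [324.0, 113.8, 68.3, 69.2] [ 587.8 -258.   109.   115.2   75.9] [ 0.58760959 -0.25966804]
  pin 0.7 [358.6 149.6] [ 0.5872 -0.2643]
```

View pics/wb.png

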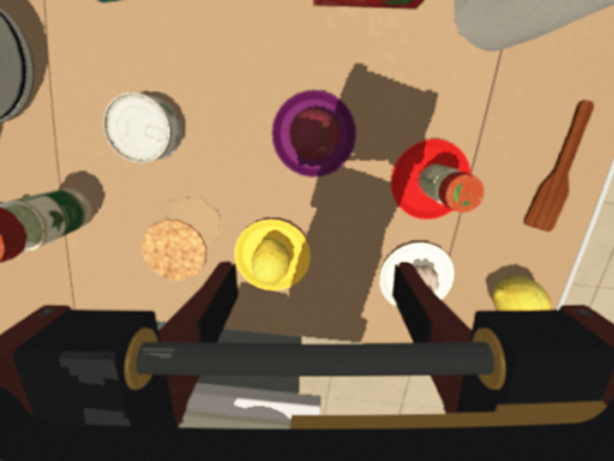

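View pics/sb.png

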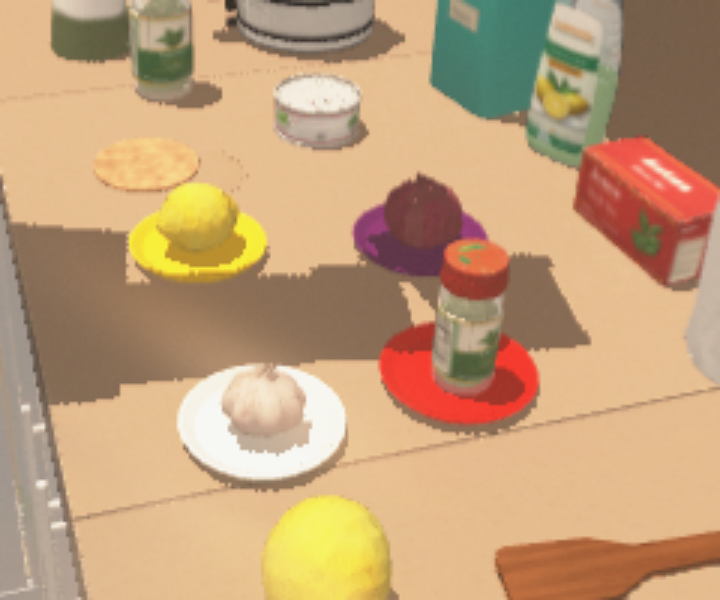

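All four things are upright and centred on their own saucers. Onion to saucer is (0.629, -0.090) to (0.628, -0.088), and lemon, garlic and jar are within about 2 mm. The tin hasn't moved and the gripper is clear.

```bash
python3 -c "
from station import job
print(job.hand_in())"
```

```text
the job is handed in; nothing more can be done
None
```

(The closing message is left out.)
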